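# Pack the praline tray and set out the tasting piece

## Task

Turn the tab of the packing tray aside, lift out the cover plate it holds and lay it flat in the middle of the wire cooling rack. Sort the chocolates from the worktop: one domed praline in each of the tray's two square bays, the bar lying lengthwise in the long bay, and the square on the middle of the round tasting plate. All stand flat on their undersides at the end, none leaning on a divider, and no chocolate may be tipped over on the way.

Things in the scene. Friction and masses are not known exactly. Their poses are not given: they have to be found in the camera images.
- case: White tray, fixed, 144 (x) x 148 (y) mm, origin under its centre; its cover is on at the start. Floor 3 mm. Long bay 58 x 128 mm, centre (-33, 0) mm in its frame; two square bays 62 x 62, centres (31, 33), (31, -33). 4 mm dividers and ledge round the bays (cover rests on it): top 9 mm above worktop; 6 mm rim outside: top 13. The tab is on a lug at the -x side (to x = -94, top 13.5)
- tab (a joint): Angle (rad) of the steel swing tab; upright pivot at (-82, 0) mm in the tray's frame. 0: points along the tray's +x, over the cover's edge, holding it down; grows anticlockwise from above (to the tray's +y); stop at 1.6. Starts at 0 to 0.35, stays where left, turns with about 1 N at the peg. Clear of the cover beyond 1.3
- tab_peg (a point): The upright round steel peg on the free end of the tab, 12 mm diameter, 30 mm from the pivot; it stands from 17.5 to 40.5 mm above the worktop and turns with the tab. This point is on its axis, 29.5 mm above the worktop
- cover: Loose translucent cover plate, pale grey with a darker edge, 129 (x) x 133 (y) x 4 mm, 110 g, lying in the tray's rim with its axes along the tray's. In its middle stands a black grip bar 12 mm (x) x 50 mm (y), rising to 29 mm above the plate's underside. Origin at the centre of the plate's underside
- rack: Square wire cooling rack, 160 x 160 mm, fixed, its flat top 14 mm above the worktop: the place for the cover. Origin at the centre of its underside
- plate: Round white tasting plate, 120 mm across, fixed; its flat middle, 80 mm across, is 5 mm above the worktop and its rim rises to 9.5 mm. Origin at the centre of its underside
- bar: All chocolates are the same plain brown. The long chocolate bar, 90 (x) x 30 (y) x 27 mm high, with plain upright sides up to 22 mm and four low segments on top. Origin at the centre of its underside
- dome_a: All chocolates are the same plain brown. One of two alike round domed pralines, 38 mm diameter, 33 mm high, upright sides up to 22 mm. Origin at the centre of its underside, z up
- dome_b: All chocolates are the same plain brown. The other round domed praline, the same as dome_a
- square: All chocolates are the same plain brown. The square chocolate, 42 x 42 mm, 24 mm high, with a low cross on top (2 mm). Origin at the centre of its underside
Things that resemble listed ones, but are neither listed nor needed, are in the scene too. Leave any pink look-alike of the cover alone.

How it is judged:
By the outcome, as a careful person would: the job done as asked, in the order asked, and still so for the second after the job is handed in, with the robot touching nothing.
It also fails if it takes over 131 s, if anything falls off the work surface, if the arm or the gripper's body presses on something with over 40 N, if the wrist force passes 120 N, or if a joint passes its speed limit or range.

## Robot

A 6-joint arm with a two-finger parallel gripper is mounted at the origin on the work surface. World frame = base frame: x ahead of the robot, y to its left, z up, the work surface at z = 0. Lengths are in m, angles in rad, forces in N, time in s.
With the tool pointing down it reaches from about 0.35 to 0.975 m from the base axis. Payload 4.9 kg.
Tool frame: the origin (TCP) lies on the centre line of the jaws, within the pads' length; the fingertips stand 14 mm ahead of it and the grasp point (between the pads) lies 5 mm behind it (manip.nose_length is the distance from the TCP to the fingertips, in m); z points along the fingers, y is the line along which they close (so a half turn about z gives the same grasp; the last joint's range is limited). The gripper opens to 85 mm and grips with 20 to 120 N. Pads are 22 mm wide; open, the fingers measure 114 mm over their backs; the gripper's body (76 mm by 85 mm) begins 54 mm behind the grasp point. The pads swing forward as they close: fully open they stand 13 mm farther back than shut.
Start: joints at [1.028, 0.053, 1.613, -0, 1.476, -0.119], TCP at [0.257, 0.57, 0.245] pointing down, gripper open.
Joint ranges: [-3.01, 3.01], [-1.01, 2.22], [0.06, 2.58], [-1.02, 4.17], [0.09, 2.62], [-3.14, 3.14]. Speed limits (rad/s): [2.57, 2.57, 3.14, 3.14, 3.14, 3.14].

## Interface

Orientations are given as a unit quaternion [w, x, y, z].
In Python, from plant import manip, imaging gives the robot as it stands.
- The arm moves only by the tool play_rows, never from a script. Its argument "commands" is a list of rows, each a list of 6 numbers: the shift along the tool's x, y, z in mm, then the turn, a rotation vector about the tool's x, y, z in degrees. A call has 1 to 5 rows; each row shifts and turns the commanded pose from where the row before left it, along the tool's axes as they then stand; what a row does not reach is not made up. A row lasts 1/12 s, in which the tool goes at most 41.7 mm and 7.16 degrees, less where a joint would pass 70% of its speed; a pose out of reach is approached as far as the arm can. A call is refused whole if a number of a shift passes 41.7 or a number of a turn 7.16, either way. A call with a gripper value outside its range is refused whole. "hand" is the finger opening in mm, from 0 to 85.4, set as the call begins (left out, the last holds). The fingers move at their own pace and stop on an object; the grip force is fixed at half the most. Time passes only in rows, so rows that do not move let the fingers close. It gives the time, the measured TCP pose, the force, the opening and the grip force at its end, in the units of the state.
- manip.state(): the state, without advancing time (a new reading comes with each control period).
- imaging.grab_frame(name): name is "side" or "top" or "wrist"; returns a dict with "image" (420x560x3 uint8, red, green, blue), "fx", "fy", "cx", "cy" (pixels), "R" (3x3) and "t" (3): a world point X has camera coordinates R X + t; the wrist camera has in their place "mount" (4x4, takes a point from camera to tool coordinates, whose origin is the TCP and whose axes are the flange's). Camera axes: x right, y down, z forward; pixel columns grow to the right and rows downward; lengths in m; the calibration is good to about 2 mm. A picture is of the moment at which its call begins: read the wrist's pose just before it. There is no depth.
- manip.job_done(): hands the job in; it is judged then, once.
The state is a dict: "time": time; "joint_pos": joint angles; "joint_vel": joint speeds; "joint_efforts": joint torques, N m; "tool_pos": TCP position; "tool_rot": TCP orientation; "contact_force": force on the tool from outside, world axes, zero at the start; "ft_torque": the same for the moment, N m; "gripper_width": opening from 0.0 (shut) to 1.0 (fully open); "grasp_force": force on a finger pad.
Only numpy, scipy, OpenCV 4.12 (cv2) and the standard library are available. Lean on these libraries where they do the work, as an engineer would, in place of code of your own. Each camera call takes 0.05 s, during which the arm holds its last target. There are 200 camera calls.

## Working session

There is one attempt and no reset: what is moved stays moved. The work goes in short steps, Python scripts to look and compute and a tool call to move; the robot and the scene stay as the last step left them, time stands still between calls to the robot, and variables do not carry over. Pictures are saved under pics/ and viewed, at most 15 in all, crops included, and the job is handed in when it is done.

Besides the shell and the picture viewer there is one more tool, called as name(argument=value, ...), one argument or row to a line, values as JSON. play_rows: Moves the arm, as the interface text tells. Its arguments: {"type":"object","properties":{"commands":{"type":"array","items":{"type":"array","items":{"type":"number"}}},"hand":{"type":"number"}},"required":["commands"]}

```bash
ls; mkdir -p pics; cat > h.py <<'E'
import numpy as np, cv2
from scipy.spatial.transform import Rotation as Ro
from plant import manip, imaging
def grab(n,save=None):
    s=manip.state(); f=imaging.grab_frame(n); f['s']=s
    if save: cv2.imwrite('pics/'+save,cv2.cvtColor(f['image'],cv2.COLOR_RGB2BGR))
    return f
def cam(f):
    if 'mount' in f:
        s=f['s'];w,x,y,z=s['tool_rot'];T=np.eye(4);T[:3,:3]=Ro.from_quat([x,y,z,w]).as_matrix();T[:3,3]=s['tool_pos']
        M=T@np.array(f['mount']);return M[:3,:3],M[:3,3]
    R=np.array(f['R']);return R.T,-R.T@np.array(f['t'])
def ray(f,u,v,z):
    A,c=cam(f);d=A@np.array([(u-f['cx'])/f['fx'],(v-f['cy'])/f['fy'],1]);return c+d*(z-c[2])/d[2]
def proj(f,X):
    A,c=cam(f);p=A.T@(np.array(X)-c);return f['fx']*p[0]/p[2]+f['cx'],f['fy']*p[1]/p[2]+f['cy']
E
python3 - <<'E'
from h import *
for n in ('top','side'):
    f=grab(n,n+'0.png');print(n,cam(f)[1],f['fx'])
s=manip.state();print({k:np.round(v,3) for k,v in s.items()},manip.nose_length)
E
```

```text
pics
top [0.3297377  0.00750755 1.25247955] 522.3531116101107
side [-0.24496948 -0.63777487  0.82615198] 540.2216757795717
{'time': np.float64(0.1), 'joint_pos': array([ 1.028,  0.053,  1.614, -0.   ,  1.476, -0.119]), 'joint_vel': array([ 0.001, -0.002, -0.003,  0.   , -0.   ,  0.002]), 'joint_efforts': array([ 0.0000e+00, -3.9491e+01, -3.7136e+01, -0.0000e+00,  4.0000e-03,
        0.0000e+00]), 'tool_pos': array([0.257, 0.569, 0.244]), 'tool_rot': array([-0.   ,  0.21 ,  0.978, -0.001]), 'contact_force': array([ 0.619, -0.466,  0.098]), 'ft_torque': array([0.025, 0.012, 0.024]), 'grasp_force': np.float64(0.0), 'gripper_width': np.float64(0.999)} 0.014
```

View pics/top0.png

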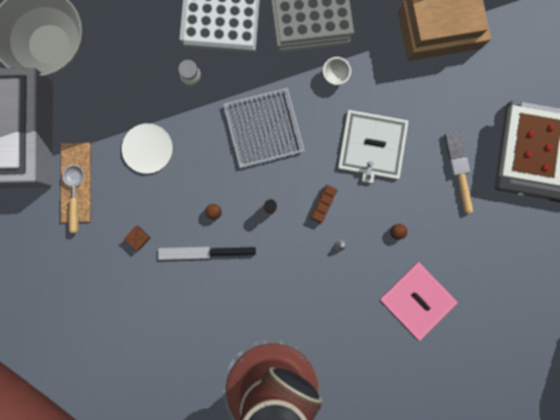

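View pics/side0.png

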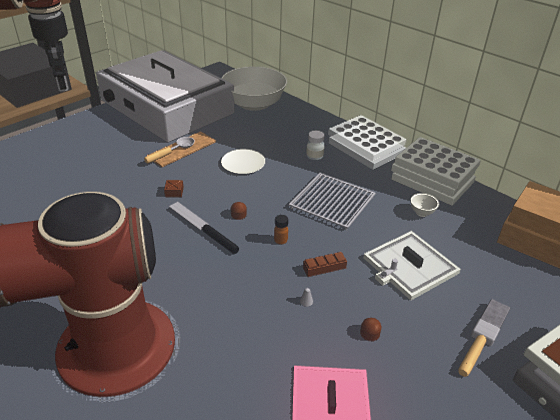

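The top view shows the tray at (373,145) with the tab peg near (369,166) and its lug at the bottom. The rack is at (264,128), the plate at (148,149), the square at (137,238) and the bar at (324,204). The domes are at (213,212) and (399,231). The pink look-alike is at (419,301), with obstacles at (270,206), (340,245) and a knife at (205,253).

```bash
python3 - <<'E'
from h import *
f=grab('top')
im=f['image'];hsv=cv2.cvtColor(im,cv2.COLOR_RGB2HSV)
print('base',proj(f,[0,0,0]),'tcp',proj(f,[.257,.57,.245]))
def blobs(m,name,zs,roi=None,amin=40):
    c,_=cv2.findContours(m.astype(np.uint8),cv2.RETR_EXTERNAL,cv2.CHAIN_APPROX_NONE)
    for k in c:
        if cv2.contourArea(k)<amin: continue
        (u,v),wh,a=cv2.minAreaRect(k)
        if roi and not(roi[0]<u<roi[1] and roi[2]<v<roi[3]): continue
        box=cv2.boxPoints(((u,v),wh,a))
        W=[ray(f,*p,zs)[:2] for p in box]
        C=ray(f,u,v,zs)
        e=[W[1]-W[0],W[2]-W[1]]
        print(name,(round(u),round(v)),np.round(C[:2],4),[ (round(np.linalg.norm(q)*1000),round(np.degrees(np.arctan2(q[1],q[0])),1)) for q in e])
h,s,v=[hsv[...,i].astype(int) for i in range(3)]
brown=((h<14)|(h>172))&(s>100)&(v<170)&(v>30)
blobs(brown,'brown',.022,(60,460,150,280))
r=lambda m,x0,x1,y0,y1:(lambda o:(o.__setitem__((slice(y0,y1),slice(x0,x1)),m[y0:y1,x0:x1]),o)[1])(np.zeros_like(m))
white=(s<50)&(v>150)
blobs(r(white,330,420,100,192),'tray',.013,amin=300)
blobs(r(white,115,180,115,180),'plate',.009,amin=300)
blobs(r((v>85)&(s<70),215,312,80,175),'rack',.014,amin=300)
blobs(r(v<60,345,405,120,165),'grip',.034,amin=20)
blobs(r(v<60,255,290,190,222),'bottle',.05,amin=20)
cv2.imwrite('pics/t1.png',cv2.resize(im[95:200,320:430,::-1],None,fx=5.5,fy=5.5,interpolation=cv2.INTER_CUBIC))
E
```

```text
base (np.float64(272.09290405089087), np.float64(389.97084514666597)) tcp (np.float64(-33.00831880882413), np.float64(296.0119869307164))
brown (136, 238) [0.3637 0.3077] [(41, np.float64(-45.8)), (40, np.float64(-136.2))]
brown (398, 231) [ 0.3618 -0.3087] [(34, np.float64(-47.3)), (32, np.float64(-137.0))]
brown (213, 212) [0.4204 0.1279] [(33, np.float64(-91.5)), (31, np.float64(178.9))]
brown (323, 204) [ 0.4324 -0.1333] [(87, np.float64(-27.2)), (28, np.float64(-117.0))]
tray (373, 148) [ 0.5652 -0.2593] [(168, np.float64(-11.6)), (152, np.float64(-100.9))]
plate (147, 148) [0.578 0.284] [(119, np.float64(-91.3)), (117, np.float64(179.3))]
rack (263, 127) [0.6217 0.005 ] [(233, np.float64(-91.1)), (230, np.float64(178.1))]
grip (375, 143) [ 0.5728 -0.2588] [(9, np.float64(-12.6)), (45, np.float64(-101.8))]
bottle (270, 206) [ 0.4264 -0.0051] [(25, np.float64(-91.5)), (30, np.float64(178.4))]
```

View pics/t1.png

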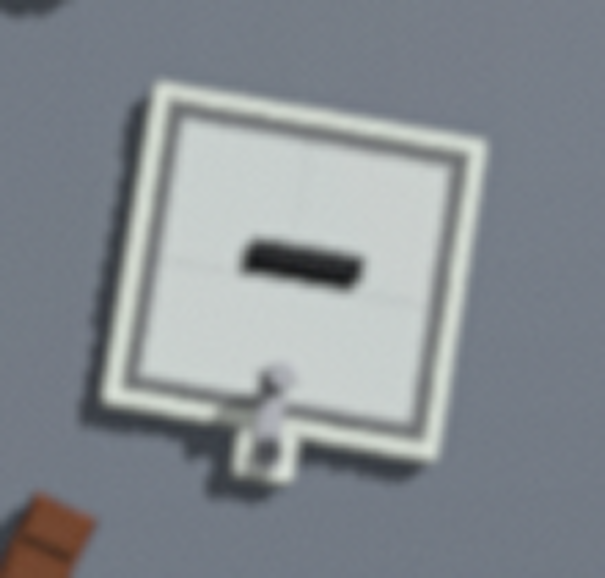

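The crop shows the tray rim corners at about (155,85), (488,140), (432,460) and (100,402). The grip bar is centred near (302,264), the peg top near (277,377) and the pivot near (265,453).

```bash
cat >> h.py <<'E'
def rz(a): c,s=np.cos(a),np.sin(a); return np.array([[c,-s],[s,c]])
def go(x,y,z,yaw):
    """shift in tool axes (mm) and turn (deg) from the commanded/measured pose; yaw of closing line (deg, world)"""
    s=manip.state();w,a,b,c=s['tool_rot'];R=Ro.from_quat([a,b,c,w]).as_matrix()
    ty=np.degrees(np.arctan2(R[1,1],R[0,1]))
    d=R.T@(np.array([x,y,z])-s['tool_pos'])*1000
    t=-((yaw-ty+90)%180-90)   # tool z down
    print('pos',np.round(s['tool_pos'],4),'yline',round(ty,1),'tilt',np.round(R[:2,2],3),'shift tool',np.round(d,1),'turn',round(t,1),'j',np.round(s['joint_pos'],2),'t',round(float(s['time']),2))
E
python3 - <<'E'
from h import *
f=grab('top')
k=lambda p:(p[0]/5.5+320-.4,p[1]/5.5+95-.4)
P=np.array([ray(f,*k(p),.013)[:2] for p in [(155,85),(488,140),(432,460),(100,402)]])
c=P.mean(0);xa=(P[0]+P[1]-P[2]-P[3]);ya=(P[0]+P[3]-P[1]-P[2])
print('tray',c,np.degrees(np.arctan2(xa[1],xa[0])),np.degrees(np.arctan2(-ya[0],ya[1])),np.linalg.norm(xa)/2,np.linalg.norm(ya)/2)
yaw=np.arctan2(xa[1],xa[0])
piv=c+rz(yaw)@[-.082,0];print('piv',piv, 'img',ray(f,*k((265,453)),.017))
p=ray(f,*k((277,377)),.0405);print('peg',p,'ang',np.degrees(np.arctan2(*(p[:2]-piv)[::-1])-yaw),np.linalg.norm(p[:2]-piv))
R=np.array([ray(f,*q,.014)[:2] for q in [(223,104),(289,90),(303,152),(238,167)]]);xa=(R[0]+R[1]-R[2]-R[3])
print('rack',R.mean(0),np.degrees(np.arctan2(xa[1],xa[0])),np.linalg.norm(xa)/2)
print('nozzle top',ray(f,340,245,.04))
go(.4,-.2,.2,-100)
E
```

```text
tray [ 0.57451194 -0.25971404] -12.25780396826654 -11.085956836432096 0.1443910089303672 0.14847520393353003
piv [ 0.49438136 -0.24230455] img [ 0.49376462 -0.24267507  0.017     ]
peg [ 0.52329365 -0.24447379  0.0405    ] ang 7.967034359614962 0.02899354427197964
rack [0.61897818 0.00429383] 11.372232149136456 0.1566161637447359
nozzle top [ 0.33318232 -0.16642568  0.04      ]
pos [0.2568 0.5694 0.2445] yline 65.7 tilt [-0.001 -0.001] shift tool [-446.9 -642.4   45.3] turn -14.3 j [ 1.03  0.05  1.61 -0.    1.48 -0.12] t 0.2
```

play_rows(
  commands=[
    [-27.8, -30.7, 0, 0, 0, 0],
    [-27.8, -30.7, 0, 0, 0, 0],
    [-27.8, -30.7, 0, 0, 0, 0],
    [-27.8, -30.7, 0, 0, 0, 0],
    [-27.8, -30.7, 0, 0, 0, 0],
  ],
  hand=24,
)

```text
time: 0.62
tool_pos: [0.3205, 0.3709, 0.2449]
tool_rot: [-0.0, 0.21, 0.978, -0.0]
contact_force: [0.8, 0.3, -0.3]
gripper_width: 0.297
grasp_force: 0.0
```

play_rows(
  commands=[
    [-27.8, -30.7, 0, 0, 0, 0],
    [-27.8, -30.7, 0, 0, 0, 0],
    [-27.8, -30.7, 0, 0, 0, 0],
    [-27.8, -30.7, 0, 0, 0, 0],
    [-27.8, -30.7, 0, 0, 0, 0],
  ],
)

```text
time: 1.03
tool_pos: [0.3841, 0.1737, 0.2453]
tool_rot: [0.0, 0.21, 0.978, 0.0]
contact_force: [0.2, 0.6, -0.2]
gripper_width: 0.284
grasp_force: 0.0
```

play_rows(
  commands=[
    [-27.8, -30.7, 0, 0, 0, 0],
    [-27.8, -30.7, 0, 0, 0, 0],
    [-27.8, -30.7, 0, 0, 0, 0],
    [-27.8, -30.7, 0, 0, 0, 0],
    [-27.8, -30.7, 0, 0, 0, 0],
  ],
)

```text
time: 1.45
tool_pos: [0.4478, -0.0237, 0.2454]
tool_rot: [0.0, 0.211, 0.978, 0.0]
contact_force: [0.4, 0.3, 0.0]
gripper_width: 0.281
grasp_force: 0.0
```

play_rows(
  commands=[
    [-27.8, -30.7, 0, 0, 0, 0],
    [-27.8, -30.7, 0, 0, 0, 0],
    [-27.8, -30.7, 0, 0, 0, 0],
    [-27.8, -30.7, 0, 0, 0, 0],
    [-27.8, -30.7, 0, 0, 0, 0],
  ],
)

```text
time: 1.87
tool_pos: [0.5114, -0.2208, 0.2451]
tool_rot: [-0.0, 0.211, 0.978, 0.0]
contact_force: [1.1, -0.1, 0.3]
gripper_width: 0.279
grasp_force: 0.0
```

play_rows(
  commands=[
    [0, 0, 0, 0, 0, 7],
    [0, 0, 0, 0, 0, 7],
    [0, 0, 0, 0, 0, 7],
    [0, 0, 0, 0, 0, 7],
    [0, 0, 0, 0, 0, 7],
  ],
)

```text
time: 2.28
tool_pos: [0.5112, -0.2188, 0.2449]
tool_rot: [-0.0, 0.497, 0.868, 0.0]
contact_force: [0.1, 1.1, -0.9]
gripper_width: 0.281
grasp_force: 0.0
```

play_rows(
  commands=[
    [0, 0, 0, 0, 0, 7],
    [0, 0, 0, 0, 0, 7],
    [0, 0, 0, 0, 0, 7],
    [0, 0, 0, 0, 0, 7],
    [0, 0, 0, 0, 0, 7],
  ],
)

```text
time: 2.7
tool_pos: [0.5112, -0.2185, 0.245]
tool_rot: [-0.0, 0.735, 0.678, -0.0]
contact_force: [0.6, 0.0, 0.2]
gripper_width: 0.283
grasp_force: 0.0
```

play_rows(
  commands=[
    [0, 0, 0, 0, 0, 7],
    [0, 0, 0, 0, 0, 7],
    [0, 0, 0, 0, 0, 7],
    [0, 0, 0, 0, 0, 7],
    [0, 0, 0, 0, 0, 7],
  ],
)

```text
time: 3.12
tool_pos: [0.5112, -0.2185, 0.245]
tool_rot: [-0.0, 0.905, 0.426, -0.0]
contact_force: [-0.4, 0.7, 0.6]
gripper_width: 0.281
grasp_force: 0.0
```

play_rows(
  commands=[
    [0, 0, 0, 0, 0, 7],
    [0, 0, 0, 0, 0, 7],
    [0, 0, 0, 0, 0, 7],
    [0, 0, 0, 0, 0, 7],
    [0, 0, 0, 0, 0, 7],
  ],
)

```text
time: 3.53
tool_pos: [0.5112, -0.2185, 0.245]
tool_rot: [-0.0, 0.991, 0.134, -0.0]
contact_force: [-0.1, -0.7, -0.2]
gripper_width: 0.281
grasp_force: 0.0
```

```bash
python3 - <<'E'
from h import *
go(.523,-.2445,.2,-94)
f=grab('wrist','w1.png');print(np.round(f['mount'],3),f['fx'])
for p in ([.523,-.2445,.0405],[.4944,-.2423,.0135],[.5745,-.2597,.013]): print(proj(f,p))
E
```

```text
pos [ 0.5112 -0.2185  0.245 ] yline -74.6 tilt [-0.  0.] shift tool [ 4.5 28.2 45. ] turn 19.4 j [-0.54 -0.11  1.77 -0.    1.48  0.76] t 3.53
[[-0.001 -0.964 -0.266  0.068]
 [ 1.    -0.001  0.001 -0.001]
 [-0.001 -0.266  0.964 -0.128]
 [ 0.     0.     0.     1.   ]] 344.0754696958512
(np.float64(306.74417177003835), np.float64(177.01440465687836))
(np.float64(295.09124111616467), np.float64(196.99539077261807))
(np.float64(333.16017286928826), np.float64(127.9092861783194))
```

View pics/w1.png

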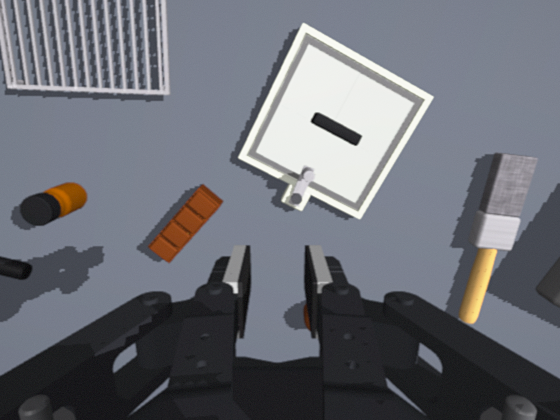

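The wrist view puts the peg top at (307,174), the pivot at about (298,196), and the tray's outer corners at (305,24), (433,97), (360,218) and (239,157). Predictions agree within 3 px.

```bash
python3 - <<'E'
from h import *
f=grab('wrist')
P=np.array([ray(f,*p,.013)[:2] for p in [(305,24),(433,97),(360,218),(239,157)]])
c=P.mean(0);xa=(P[0]+P[1]-P[2]-P[3]);ya=(P[0]+P[3]-P[1]-P[2]);yaw=np.arctan2(xa[1],xa[0])
print('tray',c,np.degrees(yaw),np.degrees(np.arctan2(-ya[0],ya[1])),np.linalg.norm(xa)/2,np.linalg.norm(ya)/2)
piv=c+rz(yaw)@[-.082,0]
p=ray(f,307,174,.0405);print('piv',piv,'peg',p,np.degrees(np.arctan2(*(p[:2]-piv)[::-1])),np.linalg.norm(p[:2]-piv))
v=cv2.cvtColor(f['image'],cv2.COLOR_RGB2HSV)[...,2]
m=np.zeros_like(v);m[105:155,300:372]=(v[105:155,300:372]<70)
k=max(cv2.findContours(m,0,1)[0],key=cv2.contourArea);r=cv2.minAreaRect(k)
B=[ray(f,*q,.030)[:2] for q in cv2.boxPoints(r)];print('grip',np.mean(B,0),[(np.linalg.norm(B[i+1]-B[i]),np.degrees(np.arctan2(*(B[i+1]-B[i])[::-1]))) for i in (0,1)])
E
```

```text
tray [ 0.57463898 -0.26093111] -12.320163523358762 -11.980642306142359 0.1423023637496179 0.14600468803609631
piv [ 0.4945274  -0.24343442] peg [ 0.52583357 -0.24396101  0.0405    ] -0.9636568771772172 0.03131060534162454
grip [ 0.57472756 -0.2597483 ] [(np.float64(0.010233468908491989), np.float64(-12.170160776080012)), (np.float64(0.04989197275550515), np.float64(-101.4905101655016))]
```

play_rows(
  commands=[
    [0, 0, 0, 0, 0, 5.6],
    [0, 0, 0, 0, 0, 5.7],
    [0, 0, 0, 0, 0, 5.6],
    [14, 25.2, 0, 0, 0, 0],
  ],
)

```text
time: 3.97
tool_pos: [0.5239, -0.2414, 0.245]
tool_rot: [-0.001, 1.0, -0.009, -0.001]
contact_force: [0.7, 0.4, 0.3]
gripper_width: 0.284
grasp_force: 0.0
```

play_rows(
  commands=[
    [0, 0, 35, 0, 0, 0],
    [0, 0, 35, 0, 0, 0],
    [0, 0, 35, 0, 0, 0],
    [0, 0, 30, 0, 0, 0],
    [0, 0, 0, 0, 0, 0],
  ],
)

```text
time: 4.38
tool_pos: [0.5203, -0.2414, 0.1024]
tool_rot: [-0.004, 1.0, -0.009, -0.006]
contact_force: [-1.5, 1.3, -1.9]
gripper_width: 0.281
grasp_force: 0.0
```

```bash
python3 - <<'E'
from h import *
go(.5245,-.244,.038,-91.5)
f=grab('wrist','w2.png');print(proj(f,[.5245,-.244,.0405]))
E
```

```text
pos [ 0.5203 -0.2414  0.1024] yline -91.0 tilt [-0.012  0.007] shift tool [ 5.1  3.  64.3] turn 0.5 j [-0.56  0.07  1.84 -0.    1.24  1.02] t 4.38
(np.float64(284.39042574666456), np.float64(222.23072807277958))
```

View pics/w2.png

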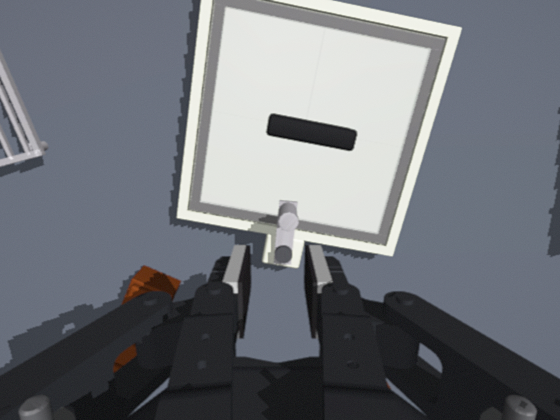

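The peg top shows at (288,217) between and ahead of the fingers, predicted (284,222), so it is about 2 mm off in each direction. The tab still points over the cover's edge.

play_rows(
  commands=[
    [1.5, 1.3, 30, 0, 0, 0],
    [0, 0, 20, 0, 0, 0],
    [0, 0, 10, 0, 0, 0],
    [0, 0, 0, 0, 0, 0],
  ],
)

```text
time: 4.77
tool_pos: [0.5259, -0.2452, 0.0498]
tool_rot: [-0.0, 1.0, -0.01, -0.001]
contact_force: [-0.0, 0.9, -0.1]
gripper_width: 0.28
grasp_force: 0.0
```

```bash
python3 - <<'E'
from h import *
f=grab('wrist')
go(.526,-.2453,.038,-91.5)
A=f['image'][120:420,130:430,::-1];g=grab('side')['image'][230:300,350:430,::-1]
cv2.imwrite('pics/w3.png',np.hstack([cv2.resize(A,(420,420)),cv2.resize(g,(380,420),interpolation=2)[:, :]]))
E
```

```text
pos [ 0.5267 -0.2457  0.0513] yline -91.1 tilt [ 0. -0.] shift tool [-0.7 -0.4 13.3] turn 0.4 j [-0.56  0.15  1.86 -0.    1.14  1.03] t 4.82
```

View pics/w3.png

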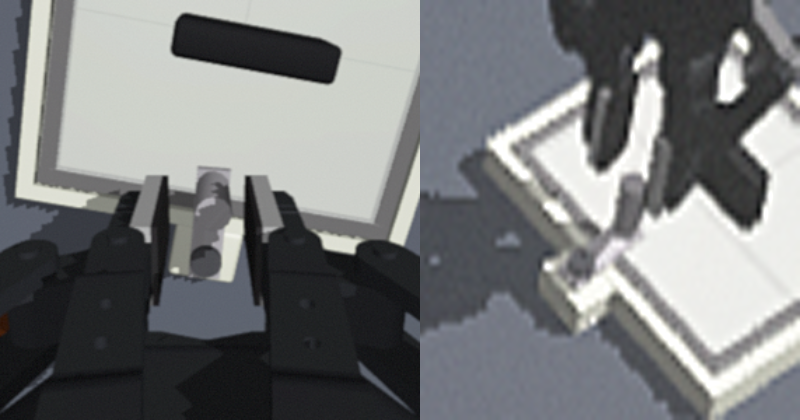

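play_rows(
  commands=[
    [0, 0, 13, 0, 0, 0],
    [0, 0, 0, 0, 0, 0],
    [0, 0, 0, 0, 0, 0],
  ],
  hand=16,
)

```text
time: 5.12
tool_pos: [0.5262, -0.2454, 0.0373]
tool_rot: [0.0, 1.0, -0.01, -0.0]
contact_force: [-0.6, -0.5, 0.0]
gripper_width: 0.19
grasp_force: 0.0
```

play_rows(
  commands=[
    [-0.2, -3.66, 0, 0, 0, -7],
    [-0.2, -3.66, 0, 0, 0, -7],
    [-0.2, -3.66, 0, 0, 0, -7],
    [-0.2, -3.66, 0, 0, 0, -7],
  ],
)

```text
time: 5.45
tool_pos: [0.5236, -0.2315, 0.038]
tool_rot: [0.001, 0.972, 0.235, 0.0]
contact_force: [-0.4, -1.3, -0.5]
gripper_width: 0.187
grasp_force: 0.5
```

play_rows(
  commands=[
    [-0.2, -3.66, 0, 0, 0, -7],
    [-0.2, -3.66, 0, 0, 0, -7],
    [-0.2, -3.66, 0, 0, 0, -7],
    [-0.2, -3.66, 0, 0, 0, -7],
  ],
)

```text
time: 5.78
tool_pos: [0.5145, -0.2204, 0.0382]
tool_rot: [0.001, 0.886, 0.463, 0.001]
contact_force: [1.2, -1.0, -0.1]
gripper_width: 0.185
grasp_force: 0.6
```

play_rows(
  commands=[
    [-0.2, -3.66, 0, 0, 0, -7],
    [-0.2, -3.66, 0, 0, 0, -7],
    [-0.2, -3.66, 0, 0, 0, -7],
    [0, 0, 0, 0, 0, 0],
  ],
)

```text
time: 6.12
tool_pos: [0.504, -0.2155, 0.038]
tool_rot: [0.0, 0.788, 0.615, 0.0]
contact_force: [-0.0, 0.7, 0.4]
gripper_width: 0.187
grasp_force: 0.0
```

```bash
python3 - <<'E'
from h import *
f=grab('wrist')
go(.5747,-.2602,.2,-12)
A=f['image'][120:420,130:430,::-1];g=grab('side')['image'][230:300,350:430,::-1]
cv2.imwrite('pics/w4.png',np.hstack([cv2.resize(A,(420,420)),cv2.resize(g,(380,420),interpolation=2)[:, :]]))
E
```

```text
pos [ 0.504  -0.2157  0.0379] yline -14.3 tilt [ 0.001 -0.   ] shift tool [ -25.7   79.6 -162.1] turn -2.3 j [-0.54  0.1   1.94 -0.    1.1  -0.29] t 6.17
```

View pics/w4.png

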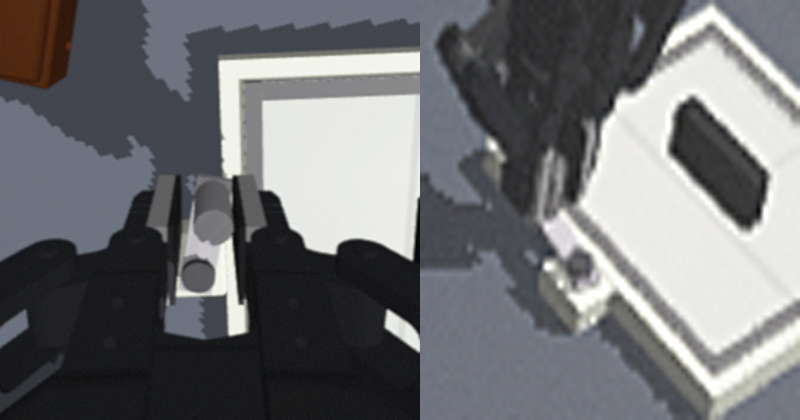

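The peg is between the fingers and the tab is swung to about 85°, clear of the cover. I nudge it slightly more, then rise and go to the grip bar.

play_rows(
  commands=[
    [0, -1.5, 0, 0, 0, 0],
    [0, 0, 0, 0, 0, 0],
    [0, 0, -30, 0, 0, 0],
    [0, 0, -40, 0, 0, 0],
    [0, 0, -40, 0, 0, 0],
  ],
)

```text
time: 6.63
tool_pos: [0.501, -0.2146, 0.1469]
tool_rot: [-0.002, 0.789, 0.614, -0.001]
contact_force: [1.7, -0.1, 0.4]
gripper_width: 0.185
grasp_force: 0.0
```

play_rows(
  commands=[
    [-8.5, 27, 0, 0, 0, 0],
    [-8.5, 27, 0, 0, 0, 0],
    [-8.5, 27, 0, 0, 0, -2.3],
    [0, 0, 0, 0, 0, 0],
  ],
  hand=40,
)

```text
time: 6.97
tool_pos: [0.5775, -0.2621, 0.1477]
tool_rot: [0.001, 0.777, 0.63, 0.0]
contact_force: [-0.8, 0.9, -0.0]
gripper_width: 0.465
grasp_force: 0.0
```

```bash
python3 - <<'E'
from h import *
f=grab('wrist','w5.png')
go(.5747,-.2602,.032,-12)
print(proj(f,[.5747,-.2602,.038]),proj(f,[.5747,-.2602,.013]))
E
```

```text
pos [ 0.5757 -0.2608  0.147 ] yline -12.0 tilt [-0.  0.] shift tool [  0.4  -1.  115. ] turn 0.0 j [-0.54  0.15  1.68 -0.    1.31 -0.33] t 7.02
(np.float64(271.82401725609367), np.float64(206.6083770710007)) (np.float64(272.23926306073986), np.float64(197.95096718741638))
```

View pics/w5.png

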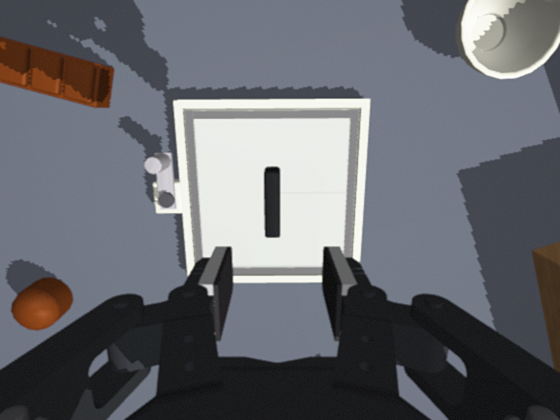

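The tab now lies along the tray's edge, peg at (157,163), clear of the cover. The grip bar is centred at (272,202), matching the prediction.

play_rows(
  commands=[
    [0, -1, 40, 0, 0, 0],
    [0, 0, 40, 0, 0, 0],
    [0, 0, 25, 0, 0, 0],
    [0, 0, 10, 0, 0, 0],
    [0, 0, 0, 0, 0, 0],
  ],
)

```text
time: 7.43
tool_pos: [0.5709, -0.2579, 0.0288]
tool_rot: [-0.003, 0.777, 0.63, -0.001]
contact_force: [0.1, 0.5, -0.3]
gripper_width: 0.465
grasp_force: 0.0
```

play_rows(
  commands=[
    [0, 0, 0, 0, 0, 0],
    [0, 0, 0, 0, 0, 0],
    [0, 0, 0, 0, 0, 0],
    [0, 0, 0, 0, 0, 0],
  ],
  hand=4,
)

```text
time: 7.77
tool_pos: [0.5754, -0.2606, 0.0354]
tool_rot: [0.002, 0.777, 0.63, 0.001]
contact_force: [0.2, 0.1, 5.4]
gripper_width: 0.122
grasp_force: 63.1
```

```bash
python3 - <<'E'
from h import *
go(.5747,-.2602,.032,-12); s=manip.state(); print(s['gripper_width']*85.4,s['grasp_force'],s['contact_force'])
E
```

```text
pos [ 0.5754 -0.2606  0.0354] yline -11.9 tilt [ 0.004 -0.003] shift tool [ 0.2 -0.8  3.4] turn 0.1 j [-0.54  0.27  1.74 -0.    1.12 -0.34] t 7.77
10.434584817694754 63.08969736099243 [0.22677509 0.08265641 5.41794708]
```

play_rows(
  commands=[
    [0, 0, -4, 0, 0, 0],
    [0, 0, -15, 0, 0, 0],
    [0, 0, -25, 0, 0, 0],
    [0, 0, -30, 0, 0, 0],
    [0, 0, -30, 0, 0, 0],
  ],
)

```text
time: 8.18
tool_pos: [0.573, -0.2592, 0.1377]
tool_rot: [-0.001, 0.777, 0.63, -0.0]
contact_force: [0.4, -0.4, -1.3]
gripper_width: 0.126
grasp_force: 62.2
```

play_rows(
  commands=[
    [0, 0, 0, 0, 0, -4],
    [0, 0, 0, 0, 0, -5],
    [0, 0, 0, 0, 0, -5],
    [0, 0, 0, 0, 0, -5],
    [0, 0, 0, 0, 0, -4],
  ],
)

```text
time: 8.6
tool_pos: [0.5736, -0.2595, 0.1376]
tool_rot: [0.0, 0.634, 0.774, 0.0]
contact_force: [0.6, -0.5, -1.1]
gripper_width: 0.123
grasp_force: 62.2
```

```bash
python3 - <<'E'
from h import *
f=grab('top');g=grab('wrist')
go(.619,.0043,.14,11.4); s=manip.state(); print(s['gripper_width']*85.4,s['grasp_force'],s['contact_force'])
a=cv2.resize(f['image'][80:175,215:315,::-1],(500,475),interpolation=2);b=cv2.resize(g['image'][...,::-1],(300,225))
o=np.zeros((475,800,3),np.uint8);o[:,:500]=a;o[:225,500:]=b;cv2.imwrite('pics/t6.png',o)
E
```

```text
pos [ 0.5737 -0.2596  0.1374] yline 11.1 tilt [ 0.001 -0.   ] shift tool [250.2  95.3  -2.7] turn -0.3 j [-0.54  0.15  1.69 -0.    1.3  -0.74] t 8.7
10.057004464446205 62.23467707633972 [ 1.13693415 -0.263307   -0.98769042]
```

View pics/t6.png

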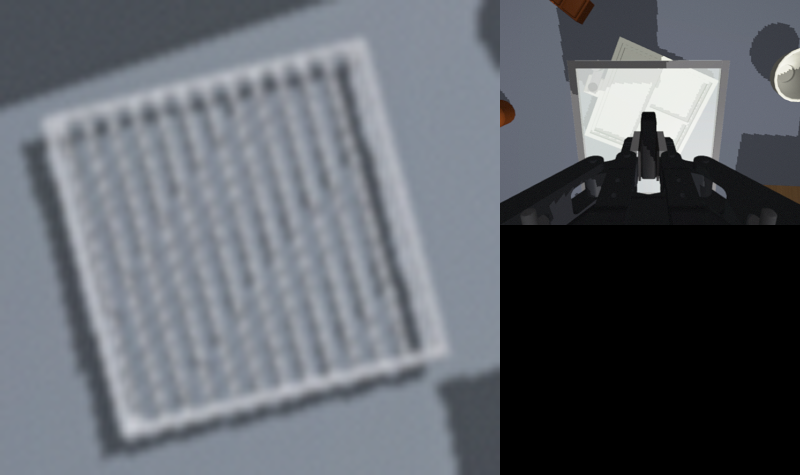

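The cover is held level, and the rack corners in the crop are at (42,120), (365,40), (447,352) and (122,440). That gives a centre of about (0.6215, 0.004) and a yaw of 14°.

play_rows(
  commands=[
    [31.2, 12.2, 0, 0, 0, 0],
    [31.2, 12.2, 0, 0, 0, 0],
    [31.2, 12.2, 0, 0, 0, 0],
    [31.2, 12.2, 0, 0, 0, 0],
  ],
)

```text
time: 9.03
tool_pos: [0.5975, -0.1265, 0.1371]
tool_rot: [0.0, 0.636, 0.771, 0.0]
contact_force: [0.5, -0.9, -0.9]
gripper_width: 0.123
grasp_force: 62.2
```

play_rows(
  commands=[
    [31.2, 12.2, 0, 0, 0, 0],
    [31.2, 12.2, 0, 0, 0, 0],
    [31.2, 12.2, 0, 0, 0, 0],
    [31.2, 12.2, 0, 0, 0, 0],
    [0, 0, 0, 0, 0, -2.9],
  ],
)

```text
time: 9.45
tool_pos: [0.6217, 0.0095, 0.1371]
tool_rot: [-0.0, 0.614, 0.789, 0.001]
contact_force: [-0.7, 1.0, -1.6]
gripper_width: 0.12
grasp_force: 62.2
```

play_rows(
  commands=[
    [0, 0, 30, 0, 0, 0],
    [0, 0, 30, 0, 0, 0],
    [0, 0, 20, 0, 0, 0],
    [0, 0, 6, 0, 0, 0],
    [0, 0, 0, 0, 0, 0],
  ],
)

```text
time: 9.87
tool_pos: [0.6196, 0.0044, 0.0483]
tool_rot: [-0.002, 0.616, 0.788, -0.001]
contact_force: [-0.4, -0.2, -0.6]
gripper_width: 0.126
grasp_force: 62.3
```

```bash
python3 - <<'E'
from h import *
go(.6215,.004,.0405,14); s=manip.state(); print(s['gripper_width']*85.4,s['grasp_force'],s['contact_force'])
E
```

```text
pos [0.6196 0.0044 0.0483] yline 13.9 tilt [-0.004  0.   ] shift tool [-0.8  1.8  7.8] turn -0.1 j [-0.11  0.24  1.76 -0.    1.15 -0.36] t 9.87
10.746505459622288 62.26426362991333 [-0.43413661 -0.18052865 -0.61813394]
```

play_rows(
  commands=[
    [-0.8, 1.8, 0, 0, 0, 0],
    [0, 0, 4, 0, 0, 0],
    [0, 0, 2, 0, 0, 0],
    [0, 0, 0, 0, 0, 0],
  ],
)

```text
time: 10.2
tool_pos: [0.6239, 0.0037, 0.0453]
tool_rot: [0.001, 0.616, 0.788, 0.0]
contact_force: [0.2, -0.0, -0.7]
gripper_width: 0.119
grasp_force: 62.3
```

play_rows(
  commands=[
    [0, 0, 2, 0, 0, 0],
    [0, 0, 0, 0, 0, 0],
  ],
)

```text
time: 10.37
tool_pos: [0.6233, 0.0038, 0.0425]
tool_rot: [0.0, 0.616, 0.788, 0.0]
contact_force: [-0.8, 0.2, -0.7]
gripper_width: 0.116
grasp_force: 62.3
```

play_rows(
  commands=[
    [0, 0, 1.5, 0, 0, 0],
    [0, 0, 0, 0, 0, 0],
    [0, 0, 0, 0, 0, 0],
  ],
)

```text
time: 10.62
tool_pos: [0.6231, 0.0038, 0.0407]
tool_rot: [-0.0, 0.616, 0.788, -0.0]
contact_force: [0.7, -0.4, -1.1]
gripper_width: 0.126
grasp_force: 62.3
```

play_rows(
  commands=[
    [0, 0, 1.5, 0, 0, 0],
    [0, 0, 0, 0, 0, 0],
    [0, 0, 0, 0, 0, 0],
  ],
)

```text
time: 10.87
tool_pos: [0.6236, 0.0038, 0.0404]
tool_rot: [0.0, 0.616, 0.788, 0.0]
contact_force: [-2.9, -0.8, 4.4]
gripper_width: 0.119
grasp_force: 63.1
```

play_rows(
  commands=[
    [0, 0, 0, 0, 0, 0],
    [0, 0, 0, 0, 0, 0],
    [0, 0, 0, 0, 0, 0],
    [0, 0, -10, 0, 0, 0],
    [0, 0, -30, 0, 0, 0],
  ],
  hand=34,
)

```text
time: 11.28
tool_pos: [0.6192, 0.0042, 0.0745]
tool_rot: [-0.004, 0.616, 0.788, -0.003]
contact_force: [0.0, -0.5, -0.6]
gripper_width: 0.401
grasp_force: 0.0
```

play_rows(
  commands=[
    [0, 0, -30, 0, 0, 0],
    [0, 0, -30, 0, 0, 0],
    [-14.4, -36.4, 0, 0, 0, 0],
    [-14.4, -36.4, 0, 0, 0, 0],
    [-14.4, -36.4, 0, 0, 0, 0],
  ],
)

```text
time: 11.7
tool_pos: [0.5275, -0.0651, 0.141]
tool_rot: [0.001, 0.615, 0.789, 0.0]
contact_force: [-0.0, -0.8, -0.7]
gripper_width: 0.394
grasp_force: 0.0
```

play_rows(
  commands=[
    [-14.4, -36.4, 0, 0, 0, 0],
    [-14.4, -36.4, 0, 0, 0, 0],
    [-14.4, -36.4, 0, 0, 0, 0],
    [0, 0, 0, 0, 0, -7],
    [0, 0, 0, 0, 0, -7],
  ],
  hand=60,
)

```text
time: 12.12
tool_pos: [0.4308, -0.1341, 0.1398]
tool_rot: [0.001, 0.514, 0.858, -0.0]
contact_force: [-0.6, 0.3, 0.4]
gripper_width: 0.705
grasp_force: 0.0
```

play_rows(
  commands=[
    [0, 0, 0, 0, 0, -7],
    [0, 0, 0, 0, 0, -7],
    [0, 0, 0, 0, 0, -7],
    [0, 0, 0, 0, 0, -7],
    [0, 0, 0, 0, 0, -7],
  ],
)

```text
time: 12.53
tool_pos: [0.4324, -0.133, 0.14]
tool_rot: [0.0, 0.23, 0.973, -0.0]
contact_force: [0.1, -0.5, -0.9]
gripper_width: 0.697
grasp_force: 0.0
```

```bash
cat >> h.py <<'E'
def choc(f,z=.022,amin=400):
    hsv=cv2.cvtColor(f['image'],cv2.COLOR_RGB2HSV);h,s,v=[hsv[...,i].astype(int) for i in range(3)]
    m=(((h<14)|(h>172))&(s>110)&(v>40)).astype(np.uint8)
    for k in cv2.findContours(m,0,1)[0]:
        if cv2.contourArea(k)<amin: continue
        r=cv2.minAreaRect(k);B=[ray(f,*q,z)[:2] for q in cv2.boxPoints(r)]
        print('choc px',np.round(r[0]),'at',np.round(np.mean(B,0),4),[(round(np.linalg.norm(B[i+1]-B[i])*1000),round(np.degrees(np.arctan2(*(B[i+1]-B[i])[::-1])),1)) for i in (0,1)])
E
python3 - <<'E'
from h import *
f=grab('wrist');choc(f);g=grab('top')
go(.4324,-.1333,.022,63)
a=cv2.resize(g['image'][80:275,120:430,::-1],(620,390),interpolation=2);b=cv2.resize(f['image'][...,::-1],(280,210))
o=np.zeros((600,620,3),np.uint8);o[:390]=a;o[390:,:280]=b;cv2.imwrite('pics/t7.png',o)
E
```

```text
choc px [ 31. 222.] at [ 0.3626 -0.3039] [(53, np.float64(83.5)), (36, np.float64(-15.2))]
choc px [275. 200.] at [ 0.4319 -0.1332] [(28, np.float64(63.3)), (89, np.float64(-25.9))]
pos [ 0.4324 -0.133   0.14  ] yline 63.0 tilt [ 0.001 -0.   ] shift tool [ -0.   -0.3 118. ] turn -0.0 j [-0.46 -0.29  2.11 -0.    1.32 -1.56] t 12.63
```

View pics/t7.png

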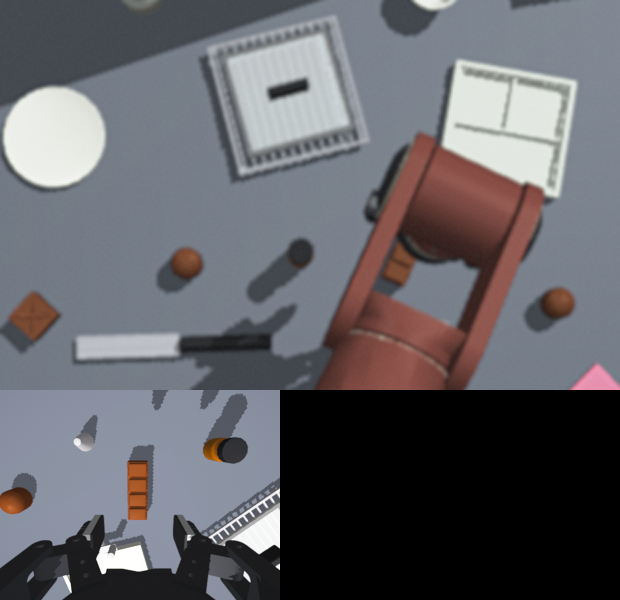

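The cover lies centred on the rack, parallel to its edges. The bar shows at wrist px (275,200), 0.5 mm from where I expected it, so I descend on it.

play_rows(
  commands=[
    [0, 0, 40, 0, 0, 0],
    [0, 0, 40, 0, 0, 0],
    [0, 0, 25, 0, 0, 0],
    [0, 0, 12, 0, 0, 0],
    [0, 0, 0, 0, 0, 0],
  ],
)

```text
time: 13.05
tool_pos: [0.4294, -0.1315, 0.0189]
tool_rot: [-0.004, 0.235, 0.972, 0.001]
contact_force: [-0.4, 0.5, 0.3]
gripper_width: 0.703
grasp_force: 0.0
```

play_rows(
  commands=[
    [0, 0, 0, 0, 0, 0],
    [0, 0, 0, 0, 0, 0],
    [0, 0, 0, 0, 0, 0],
    [0, 0, 0, 0, 0, 0],
    [0, 0, 0, 0, 0, 0],
  ],
  hand=24,
)

```text
time: 13.47
tool_pos: [0.434, -0.1338, 0.0245]
tool_rot: [0.002, 0.234, 0.972, -0.0]
contact_force: [-0.3, 0.8, 6.6]
gripper_width: 0.33
grasp_force: 61.6
```

```bash
python3 - <<'E'
from h import *
go(.4319,-.1332,.022,63); s=manip.state(); print(s['gripper_width']*85.4,s['grasp_force'],s['contact_force'])
f=grab('wrist');cv2.imwrite('pics/w8.png',f['image'][100:420,100:460,::-1])
E
```

```text
pos [ 0.434  -0.1338  0.0245] yline 63.0 tilt [ 0.004 -0.002] shift tool [ 2.2 -0.5  2.5] turn -0.0 j [-0.46 -0.11  2.17  0.    1.08 -1.56] t 13.47
28.210275696495007 61.56238317489624 [-0.28980495  0.80654448  6.56650727]
```

View pics/w8.png

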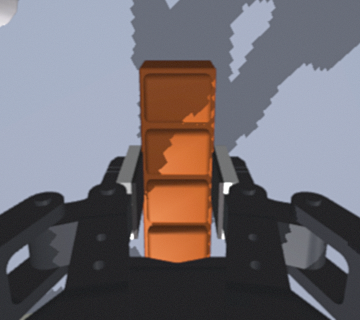

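The bar sits square between the pads, which are gripping it near the middle. I lift it and carry it over the long bay.

play_rows(
  commands=[
    [0, 0, -5, 0, 0, 0],
    [0, 0, -20, 0, 0, 0],
    [0, 0, -35, 0, 0, 0],
    [0, 0, -35, 0, 0, 0],
    [0, 0, 0, 0, 0, 6.8],
  ],
)

```text
time: 13.93
tool_pos: [0.4363, -0.1348, 0.1253]
tool_rot: [0.007, 0.292, 0.957, -0.001]
contact_force: [0.0, -0.8, 0.2]
gripper_width: 0.334
grasp_force: 60.8
```

play_rows(
  commands=[
    [0, 0, 0, 0, 0, 6.8],
    [0, 0, 0, 0, 0, 6.8],
    [0, 0, 0, 0, 0, 6.8],
    [0, 0, 0, 0, 0, 6.8],
    [0, 0, 0, 0, 0, 6.8],
  ],
)

```text
time: 14.35
tool_pos: [0.432, -0.1327, 0.1174]
tool_rot: [-0.0, 0.56, 0.828, 0.0]
contact_force: [1.2, -0.6, -0.6]
gripper_width: 0.328
grasp_force: 60.8
```

play_rows(
  commands=[
    [0, 0, 0, 0, 0, 6.8],
    [0, 0, 0, 0, 0, 6.8],
    [0, 0, 0, 0, 0, 6.8],
    [0, 0, 0, 0, 0, 6.8],
    [0, 0, 0, 0, 0, 6.8],
  ],
)

```text
time: 14.77
tool_pos: [0.432, -0.1327, 0.1174]
tool_rot: [-0.0, 0.778, 0.628, -0.0]
contact_force: [-0.0, -0.3, -1.7]
gripper_width: 0.333
grasp_force: 60.8
```

```bash
python3 - <<'E'
from h import *
go(.5423,-.2535,.0275,-12); s=manip.state(); print(s['gripper_width']*85.4,s['grasp_force'],s['contact_force'])
E
```

```text
pos [ 0.432  -0.1327  0.1174] yline -12.1 tilt [-0.  0.] shift tool [-94.9 133.3  89.8] turn -0.1 j [-0.46 -0.26  2.13 -0.    1.28 -0.25] t 14.77
28.44830561126068 60.77804446220398 [-0.00585577 -0.29977016 -1.73556192]
```

play_rows(
  commands=[
    [-19, 26.6, 0, 0, 0, 0],
    [-19, 26.6, 0, 0, 0, 0],
    [-19, 26.6, 0, 0, 0, 0],
    [-19, 26.7, 0, 0, 0, 0],
    [-19, 26.7, 0, 0, 0, 0],
  ],
)

```text
time: 15.18
tool_pos: [0.5439, -0.2541, 0.1172]
tool_rot: [-0.0, 0.776, 0.631, -0.0]
contact_force: [0.7, -0.4, -0.1]
gripper_width: 0.326
grasp_force: 60.7
```

play_rows(
  commands=[
    [0, 0, 30, 0, 0, 0],
    [0, 0, 30, 0, 0, 0],
    [0, 0, 15, 0, 0, 0],
    [0, 0, 8, 0, 0, 0],
    [0, 0, 0, 0, 0, 0],
  ],
)

```text
time: 15.6
tool_pos: [0.5415, -0.252, 0.0318]
tool_rot: [-0.002, 0.776, 0.631, -0.001]
contact_force: [-0.8, 0.5, -1.5]
gripper_width: 0.327
grasp_force: 60.8
```

play_rows(
  commands=[
    [0, 0, 2, 0, 0, 0],
    [0, 0, 1.5, 0, 0, 0],
    [0, 0, 1.5, 0, 0, 0],
    [0, 0, 0, 0, 0, 0],
  ],
)

```text
time: 15.93
tool_pos: [0.5439, -0.2535, 0.0305]
tool_rot: [0.001, 0.776, 0.631, 0.0]
contact_force: [-0.3, 0.2, -1.3]
gripper_width: 0.335
grasp_force: 60.8
```

play_rows(
  commands=[
    [0, 0, 1.5, 0, 0, 0],
    [0, 0, 0, 0, 0, 0],
  ],
)

```text
time: 16.1
tool_pos: [0.5435, -0.2532, 0.0282]
tool_rot: [0.0, 0.776, 0.631, 0.0]
contact_force: [0.4, 0.2, -1.4]
gripper_width: 0.329
grasp_force: 60.8
```

play_rows(
  commands=[
    [0, 0, 1, 0, 0, 0],
    [0, 0, 0, 0, 0, 0],
    [0, 0, 0, 0, 0, 0],
  ],
)

```text
time: 16.35
tool_pos: [0.5436, -0.2533, 0.0276]
tool_rot: [0.0, 0.776, 0.631, 0.0]
contact_force: [-1.7, 1.7, 4.4]
gripper_width: 0.33
grasp_force: 61.3
```

play_rows(
  commands=[
    [0, 0, 1, 0, 0, 0],
    [0, 0, 0, 0, 0, 0],
    [0, 0, 0, 0, 0, 0],
  ],
)

```text
time: 16.6
tool_pos: [0.5436, -0.2533, 0.0276]
tool_rot: [-0.0, 0.776, 0.631, -0.0]
contact_force: [-3.4, 2.3, 10.0]
gripper_width: 0.33
grasp_force: 62.1
```

play_rows(
  commands=[
    [0, 0, 1, 0, 0, 0],
    [0, 0, 0, 0, 0, 0],
    [0, 0, 0, 0, 0, 0],
  ],
)

```text
time: 16.85
tool_pos: [0.5436, -0.2533, 0.0275]
tool_rot: [-0.0, 0.776, 0.631, -0.0]
contact_force: [-7.8, 5.2, 16.4]
gripper_width: 0.332
grasp_force: 62.7
```

The bar touches the tray floor at the expected height. I take the load off, release, and go to the right-hand praline.

play_rows(
  commands=[
    [0, 0, -2, 0, 0, 0],
    [0, 0, 0, 0, 0, 0],
  ],
)

```text
time: 17.02
tool_pos: [0.5438, -0.2534, 0.0276]
tool_rot: [0.001, 0.776, 0.631, 0.0]
contact_force: [-1.4, 0.3, 6.3]
gripper_width: 0.334
grasp_force: 61.6
```

play_rows(
  commands=[
    [0, 0, 0, 0, 0, 0],
    [0, 0, 0, 0, 0, 0],
    [0, 0, 0, 0, 0, 0],
    [0, 0, -12, 0, 0, 0],
    [0, 0, -30, 0, 0, 0],
  ],
  hand=42,
)

```text
time: 17.43
tool_pos: [0.5399, -0.2511, 0.0645]
tool_rot: [-0.005, 0.776, 0.631, -0.002]
contact_force: [0.1, 0.8, -0.9]
gripper_width: 0.491
grasp_force: 0.0
```

play_rows(
  commands=[
    [0, 0, -35, 0, 0, 0],
    [0, 0, -35, 0, 0, 0],
    [0, 0, 0, 0, 0, 6.5],
    [0, 0, 0, 0, 0, 6.5],
    [0, 0, 0, 0, 0, 6.4],
  ],
  hand=64,
)

```text
time: 17.85
tool_pos: [0.5439, -0.2535, 0.141]
tool_rot: [0.001, 0.872, 0.489, 0.001]
contact_force: [-0.4, -0.6, -0.2]
gripper_width: 0.747
grasp_force: 0.0
```

play_rows(
  commands=[
    [0, 0, 0, 0, 0, 6.4],
    [0, 0, 0, 0, 0, 6.4],
    [0, 0, 0, 0, 0, 6.4],
    [0, 0, 0, 0, 0, 6.4],
    [0, 0, 0, 0, 0, 0],
  ],
)

```text
time: 18.27
tool_pos: [0.5433, -0.2532, 0.1395]
tool_rot: [0.0, 0.959, 0.285, 0.0]
contact_force: [0.1, 0.3, 0.2]
gripper_width: 0.746
grasp_force: 0.0
```

```bash
python3 - <<'E'
from h import *
f=grab('wrist');choc(f,.022)
go(.3618,-.3087,.14,-57)
cv2.imwrite('pics/w9.png',f['image'][...,::-1])
E
```

```text
choc px [276. 201.] at [ 0.5449 -0.2518] [(31, np.float64(-12.3)), (89, np.float64(-101.7))]
pos [ 0.5434 -0.2532  0.1394] yline -56.7 tilt [ 0. -0.] shift tool [-182.2  -53.4   -0.6] turn 0.3 j [-0.56  0.08  1.77 -0.    1.29  0.43] t 18.32
```

View pics/w9.png

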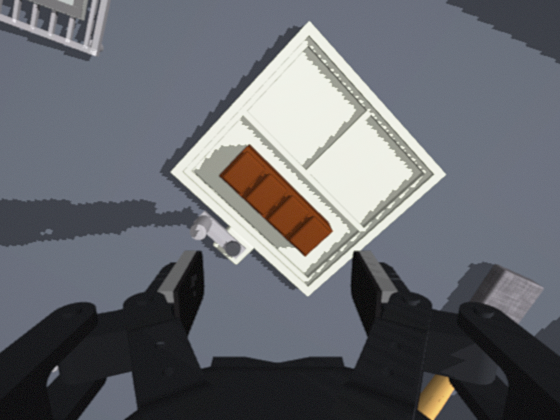

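The bar lies flat and centred in the long bay, at px (276,201). The empty bays are centred near (307,105) and (369,171).

play_rows(
  commands=[
    [-36.4, -10.7, 0, 0, 0, 0],
    [-36.4, -10.7, 0, 0, 0, 0],
    [-36.4, -10.7, 0, 0, 0, 0],
    [-36.4, -10.7, 0, 0, 0, 0],
    [-36.4, -10.7, 0, 0, 0, 0],
  ],
)

```text
time: 18.73
tool_pos: [0.3602, -0.3081, 0.1391]
tool_rot: [0.0, 0.958, 0.288, 0.0]
contact_force: [0.5, -1.4, 0.2]
gripper_width: 0.751
grasp_force: 0.0
```

play_rows(
  commands=[
    [0, 0, 0, 0, 0, 0],
    [0, 0, 0, 0, 0, 0],
  ],
)

```text
time: 18.9
tool_pos: [0.3605, -0.3086, 0.1391]
tool_rot: [0.0, 0.958, 0.285, 0.0]
contact_force: [0.4, 0.0, 0.2]
gripper_width: 0.744
grasp_force: 0.0
```

```bash
cat >> h.py <<'E'
def dome(f,T):
    # silhouette centre: fit by projecting mid-height axis point; return correction on T
    A,c=cam(f)
    hsv=cv2.cvtColor(f['image'],cv2.COLOR_RGB2HSV);h,s,v=[hsv[...,i].astype(int) for i in range(3)]
    m=(((h<14)|(h>172))&(s>110)&(v>40)).astype(np.uint8)
    p=proj(f,[*T,.016])
    for k in cv2.findContours(m,0,1)[0]:
        if cv2.contourArea(k)<300: continue
        (u,w),r=cv2.minEnclosingCircle(k)
        X=ray(f,u,w,.016);print('dome px',round(u),round(w),round(r),'exp',np.round(p),'at z16:',np.round(X[:2],4),'r mm',round(r/f['fx']*np.linalg.norm(X-c)*1000,1))
E
python3 - <<'E'
from h import *
f=grab('wrist');dome(f,(.3618,-.3087));go(.3618,-.3087,.022,-57)
E
```

```text
dome px 281 203 26 exp [279. 202.] at z16: [ 0.3626 -0.3102] r mm 19.7
pos [ 0.3616 -0.3084  0.1393] yline -56.8 tilt [ 0.001 -0.001] shift tool [ -0.    0.2 117.3] turn 0.2 j [-0.86 -0.23  2.06  0.    1.31  0.13] t 18.95
```

play_rows(
  commands=[
    [0, 1.2, 40, 0, 0, 0],
    [0, 0, 40, 0, 0, 0],
    [0, 0, 25, 0, 0, 0],
    [0, 0, 12, 0, 0, 0],
    [0, 0, 0, 0, 0, 0],
  ],
)

```text
time: 19.37
tool_pos: [0.3616, -0.3063, 0.0181]
tool_rot: [-0.003, 0.958, 0.287, -0.001]
contact_force: [0.2, 0.4, 0.3]
gripper_width: 0.75
grasp_force: 0.0
```

play_rows(
  commands=[
    [0, 0, 0, 0, 0, 0],
    [0, 0, 0, 0, 0, 0],
    [0, 0, 0, 0, 0, 0],
    [0, 0, 0, 0, 0, 0],
    [0, 0, 0, 0, 0, 0],
  ],
  hand=32,
)

```text
time: 19.78
tool_pos: [0.3639, -0.3103, 0.0239]
tool_rot: [0.002, 0.958, 0.286, 0.001]
contact_force: [0.2, 0.3, 5.2]
gripper_width: 0.417
grasp_force: 60.4
```

```bash
python3 - <<'E'
from h import *
go(.3622,-.3095,.022,-57); s=manip.state(); print(s['gripper_width']*85.4,s['grasp_force'],s['contact_force'])
E
```

```text
pos [ 0.3639 -0.3103  0.0239] yline -56.8 tilt [ 0.003 -0.003] shift tool [-1.  -1.6  1.9] turn 0.2 j [-0.86 -0.05  2.11  0.    1.07  0.13] t 19.78
35.59613615246047 60.38113033398986 [0.20191973 0.31496695 5.15667959]
```

play_rows(
  commands=[
    [0, 0, -5, 0, 0, 0],
    [0, 0, -20, 0, 0, 0],
    [0, 0, -35, 0, 0, 0],
    [0, 0, -35, 0, 0, 0],
    [0, 0, 0, 0, 0, 0],
  ],
)

```text
time: 20.2
tool_pos: [0.3653, -0.3126, 0.1248]
tool_rot: [0.006, 0.958, 0.286, 0.003]
contact_force: [0.1, -1.3, 1.6]
gripper_width: 0.417
grasp_force: 60.0
```

play_rows(
  commands=[
    [33.8, 20, 0, 0, 0, 0],
    [33.8, 20, 0, 0, 0, 0],
    [33.8, 20, 0, 0, 0, 0],
    [33.8, 20, 0, 0, 0, 0],
    [33.8, 20, 0, 0, 0, 0],
  ],
)

```text
time: 20.62
tool_pos: [0.56, -0.2998, 0.1167]
tool_rot: [0.0, 0.958, 0.286, -0.0]
contact_force: [-0.3, -1.1, -0.3]
gripper_width: 0.415
grasp_force: 60.0
```

play_rows(
  commands=[
    [33.8, 20, 0, 0, 0, 0],
    [0, 0, 0, 0, 0, 0],
    [0, 0, 0, 0, 0, 0],
  ],
)

```text
time: 20.87
tool_pos: [0.5988, -0.2978, 0.1158]
tool_rot: [-0.0, 0.958, 0.287, -0.001]
contact_force: [0.5, -0.5, 0.2]
gripper_width: 0.415
grasp_force: 60.1
```

```bash
python3 - <<'E'
from h import *
go(.5981,-.2991,.027,-57); s=manip.state(); print(s['gripper_width']*85.4,s['grasp_force'],s['contact_force'])
E
```

```text
pos [ 0.5988 -0.2978  0.1158] yline -56.7 tilt [-0.001  0.001] shift tool [-1.3  0.8 88.8] turn 0.3 j [-0.57  0.26  1.61 -0.    1.28  0.42] t 20.87
35.45237390843589 60.06827702745795 [ 0.54143701 -0.54210582  0.24093925]
```

play_rows(
  commands=[
    [-1.3, 0.8, 30, 0, 0, 0],
    [0, 0, 30, 0, 0, 0],
    [0, 0, 15, 0, 0, 0],
    [0, 0, 8, 0, 0, 0],
    [0, 0, 0, 0, 0, 0],
  ],
)

```text
time: 21.28
tool_pos: [0.5949, -0.299, 0.0314]
tool_rot: [-0.002, 0.958, 0.285, -0.002]
contact_force: [0.2, -0.4, 0.0]
gripper_width: 0.417
grasp_force: 60.1
```

play_rows(
  commands=[
    [0, 0, 2, 0, 0, 0],
    [0, 0, 1.5, 0, 0, 0],
    [0, 0, 1, 0, 0, 0],
    [0, 0, 0, 0, 0, 0],
    [0, 0, 0, 0, 0, 0],
  ],
)

```text
time: 21.7
tool_pos: [0.5976, -0.3, 0.0304]
tool_rot: [0.001, 0.958, 0.286, 0.0]
contact_force: [0.7, -0.7, -0.9]
gripper_width: 0.417
grasp_force: 60.1
```

play_rows(
  commands=[
    [0, 0, 1, 0, 0, 0],
    [0, 0, 0, 0, 0, 0],
    [0, 0, 0, 0, 0, 0],
  ],
)

```text
time: 21.95
tool_pos: [0.5971, -0.2997, 0.0283]
tool_rot: [0.0, 0.958, 0.286, -0.0]
contact_force: [-0.4, 0.8, 0.0]
gripper_width: 0.414
grasp_force: 60.1
```

play_rows(
  commands=[
    [0, 0, 1, 0, 0, 0],
    [0, 0, 0, 0, 0, 0],
    [0, 0, 0, 0, 0, 0],
  ],
)

```text
time: 22.2
tool_pos: [0.597, -0.2997, 0.0271]
tool_rot: [-0.0, 0.958, 0.286, -0.0]
contact_force: [-0.8, -0.4, -0.4]
gripper_width: 0.414
grasp_force: 60.1
```

play_rows(
  commands=[
    [0, 0, 1, 0, 0, 0],
    [0, 0, 0, 0, 0, 0],
    [0, 0, 0, 0, 0, 0],
  ],
)

```text
time: 22.45
tool_pos: [0.5973, -0.2998, 0.027]
tool_rot: [0.0, 0.958, 0.286, 0.0]
contact_force: [-2.4, 2.2, 3.0]
gripper_width: 0.415
grasp_force: 60.5
```

play_rows(
  commands=[
    [0, 0, 0, 0, 0, 0],
    [0, 0, 0, 0, 0, 0],
    [0, 0, 0, 0, 0, 0],
    [0, 0, -12, 0, 0, 0],
    [0, 0, -30, 0, 0, 0],
  ],
  hand=50,
)

```text
time: 22.87
tool_pos: [0.5938, -0.2977, 0.0636]
tool_rot: [-0.004, 0.958, 0.286, -0.003]
contact_force: [-0.2, 0.1, -0.4]
gripper_width: 0.584
grasp_force: 0.0
```

play_rows(
  commands=[
    [0, 0, -35, 0, 0, 0],
    [0, 0, -36, 0, 0, 0],
    [7.2, -37.9, 0, 0, 0, 0],
    [7.2, -37.9, 0, 0, 0, 0],
    [7.2, -37.9, 0, 0, 0, 0],
  ],
  hand=64,
)

```text
time: 23.28
tool_pos: [0.5531, -0.1924, 0.1416]
tool_rot: [0.001, 0.958, 0.285, 0.001]
contact_force: [1.0, 0.2, -1.3]
gripper_width: 0.752
grasp_force: 0.0
```

play_rows(
  commands=[
    [7.2, -37.9, 0, 0, 0, 0],
    [7.2, -37.9, 0, 0, 0, 0],
    [7.2, -37.9, 0, 0, 0, 0],
    [7.2, -37.9, 0, 0, 0, 0],
    [7.2, -37.9, 0, 0, 0, 0],
  ],
)

```text
time: 23.7
tool_pos: [0.4784, -0.0131, 0.1401]
tool_rot: [0.0, 0.958, 0.286, 0.001]
contact_force: [0.6, 1.1, -0.3]
gripper_width: 0.751
grasp_force: 0.0
```

play_rows(
  commands=[
    [7.2, -37.9, 0, 0, 0, 0],
    [7.2, -37.9, 0, 0, 0, 0],
    [7.2, -37.9, 0, 0, 0, 0],
    [7.2, -37.9, 0, 0, 0, 0],
    [0, 0, 0, 0, 0, 0],
  ],
)

```text
time: 24.12
tool_pos: [0.4179, 0.1328, 0.1399]
tool_rot: [-0.001, 0.957, 0.289, 0.0]
contact_force: [0.0, 0.5, 0.3]
gripper_width: 0.751
grasp_force: 0.0
```

play_rows(
  commands=[
    [0, 0, 0, 0, 0, 0],
    [0, 0, 0, 0, 0, 0],
  ],
)

```text
time: 24.28
tool_pos: [0.4206, 0.1279, 0.14]
tool_rot: [0.0, 0.958, 0.286, 0.001]
contact_force: [0.2, -0.1, 0.7]
gripper_width: 0.751
grasp_force: 0.0
```

```bash
python3 - <<'E'
from h import *
f=grab('wrist');dome(f,(.4204,.1279));go(.4204,.1279,.022,-57);g=grab('top')
a=cv2.resize(g['image'][80:200,320:430,::-1],(440,480),interpolation=2);b=cv2.resize(f['image'][...,::-1],(360,270))
o=np.zeros((480,800,3),np.uint8);o[:,:440]=a;o[:270,440:]=b;cv2.imwrite('pics/t10.png',o)
E
```

```text
dome px 276 200 26 exp [278. 204.] at z16: [0.422  0.1302] r mm 19.6
dome px 31 136 43 exp [278. 204.] at z16: [0.3657 0.3038] r mm 38.7
pos [0.4209 0.1274 0.1399] yline -56.8 tilt [ 0.001 -0.   ] shift tool [ -0.2  -0.8 117.9] turn 0.2 j [ 0.12 -0.33  2.14 -0.    1.33  1.12] t 24.33
```

View pics/t10.png

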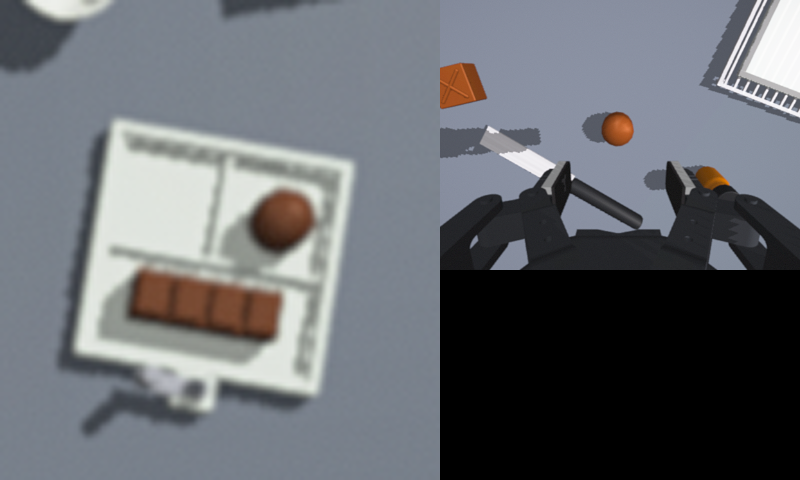

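The first praline stands in its bay and the bar in the long bay. In the wrist view the second praline is at (276,200), clear of the knife and bottle.

play_rows(
  commands=[
    [1.5, -1.5, 40, 0, 0, 0],
    [0, 0, 40, 0, 0, 0],
    [0, 0, 25, 0, 0, 0],
    [0, 0, 13, 0, 0, 0],
    [0, 0, 0, 0, 0, 0],
  ],
)

```text
time: 24.8
tool_pos: [0.4179, 0.1283, 0.0175]
tool_rot: [-0.001, 0.959, 0.284, -0.004]
contact_force: [0.6, 1.0, -0.4]
gripper_width: 0.755
grasp_force: 0.0
```

play_rows(
  commands=[
    [0, 0, 0, 0, 0, 0],
    [0, 0, 0, 0, 0, 0],
    [0, 0, 0, 0, 0, 0],
    [0, 0, 0, 0, 0, 0],
    [0, 0, 0, 0, 0, 0],
  ],
  hand=32,
)

```text
time: 25.22
tool_pos: [0.4226, 0.1301, 0.0233]
tool_rot: [0.001, 0.958, 0.286, 0.002]
contact_force: [0.2, -1.8, 6.8]
gripper_width: 0.416
grasp_force: 60.4
```

play_rows(
  commands=[
    [0, 0, -5, 0, 0, 0],
    [0, 0, -20, 0, 0, 0],
    [0, 0, -35, 0, 0, 0],
    [0, 0, -40, 0, 0, 0],
    [0, 0, 0, 0, 0, 0],
  ],
)

```text
time: 25.63
tool_pos: [0.4254, 0.1311, 0.1298]
tool_rot: [0.001, 0.958, 0.286, 0.007]
contact_force: [0.5, -0.1, 1.0]
gripper_width: 0.417
grasp_force: 60.0
```

play_rows(
  commands=[
    [0, 0, 0, 0, 0, 0],
    [0, 0, 0, 0, 0, 0],
  ],
)

```text
time: 25.8
tool_pos: [0.4202, 0.1303, 0.1211]
tool_rot: [-0.0, 0.958, 0.286, -0.0]
contact_force: [-1.2, 0.5, -0.7]
gripper_width: 0.414
grasp_force: 60.0
```

```bash
python3 - <<'E'
from h import *
go(.6118,-.2345,.14,-57); s=manip.state(); print(s['gripper_width']*85.4,s['grasp_force'],s['contact_force'])
E
```

```text
pos [0.4202 0.1303 0.1211] yline -56.8 tilt [-0.  0.] shift tool [-39.7 410.1 -19. ] turn 0.2 j [ 0.13 -0.3   2.15  0.    1.29  1.12] t 25.8
35.37054731883895 59.96448281059202 [-1.17544313  0.49047463 -0.70552911]
```

play_rows(
  commands=[
    [-3.6, 37.3, 0, 0, 0, 0],
    [-3.6, 37.3, 0, 0, 0, 0],
    [-3.6, 37.3, 0, 0, 0, 0],
    [-3.6, 37.3, 0, 0, 0, 0],
    [-3.6, 37.3, 0, 0, 0, 0],
  ],
)

```text
time: 26.22
tool_pos: [0.5066, -0.0369, 0.1187]
tool_rot: [-0.001, 0.958, 0.286, -0.002]
contact_force: [0.9, 1.1, -0.0]
gripper_width: 0.418
grasp_force: 60.1
```

play_rows(
  commands=[
    [-3.6, 37.3, 0, 0, 0, 0],
    [-3.6, 37.3, 0, 0, 0, 0],
    [-3.6, 37.3, 0, 0, 0, 0],
    [-3.6, 37.3, 0, 0, 0, 0],
    [-3.6, 37.3, 0, 0, 0, 0],
  ],
)

```text
time: 26.63
tool_pos: [0.5938, -0.2026, 0.118]
tool_rot: [-0.002, 0.958, 0.286, -0.002]
contact_force: [0.6, 1.0, -0.9]
gripper_width: 0.416
grasp_force: 60.1
```

play_rows(
  commands=[
    [-3.6, 37, 0, 0, 0, 0],
    [0, 0, 0, 0, 0, 0],
    [0, 0, 0, 0, 0, 0],
    [0, 0, 0, 0, 0, 0],
  ],
)

```text
time: 26.97
tool_pos: [0.6107, -0.2336, 0.1186]
tool_rot: [-0.002, 0.958, 0.286, -0.002]
contact_force: [0.3, 1.4, -1.7]
gripper_width: 0.416
grasp_force: 60.2
```

```bash
python3 - <<'E'
from h import *
go(.6118,-.2345,.0265,-57); s=manip.state(); print(s['gripper_width']*85.4,s['grasp_force'],s['contact_force'])
E
```

```text
pos [ 0.6107 -0.2336  0.1186] yline -56.8 tilt [-0.004  0.003] shift tool [ 0.6  1.8 92.1] turn 0.2 j [-0.48  0.23  1.64  0.    1.28  0.51] t 26.97
35.55262754513724 60.19052445228226 [ 0.26646657  1.41976686 -1.69712978]
```

play_rows(
  commands=[
    [0, 0.5, 30, 0, 0, 0],
    [0, 0, 30, 0, 0, 0],
    [0, 0, 18, 0, 0, 0],
    [0, 0, 8, 0, 0, 0],
    [0, 0, 0, 0, 0, 0],
  ],
)

```text
time: 27.38
tool_pos: [0.6098, -0.2324, 0.0319]
tool_rot: [-0.002, 0.958, 0.286, -0.002]
contact_force: [-0.1, 0.5, -0.1]
gripper_width: 0.415
grasp_force: 60.2
```

play_rows(
  commands=[
    [0, 0, 2, 0, 0, 0],
    [0, 0, 2, 0, 0, 0],
    [0, 0, 1, 0, 0, 0],
    [0, 0, 0, 0, 0, 0],
    [0, 0, 0, 0, 0, 0],
  ],
)

```text
time: 27.8
tool_pos: [0.613, -0.2352, 0.0314]
tool_rot: [0.001, 0.958, 0.286, 0.001]
contact_force: [1.1, -1.0, -0.1]
gripper_width: 0.414
grasp_force: 60.2
```

play_rows(
  commands=[
    [0, 0, 1, 0, 0, 0],
    [0, 0, 0, 0, 0, 0],
    [0, 0, 0, 0, 0, 0],
  ],
)

```text
time: 28.05
tool_pos: [0.6124, -0.235, 0.0294]
tool_rot: [0.0, 0.958, 0.286, 0.0]
contact_force: [0.4, 1.2, -0.5]
gripper_width: 0.416
grasp_force: 60.2
```

play_rows(
  commands=[
    [0, 0, 1.5, 0, 0, 0],
    [0, 0, 0, 0, 0, 0],
    [0, 0, 0, 0, 0, 0],
  ],
)

```text
time: 28.3
tool_pos: [0.6123, -0.2349, 0.0276]
tool_rot: [-0.0, 0.958, 0.286, -0.0]
contact_force: [-0.0, 0.1, 0.0]
gripper_width: 0.416
grasp_force: 60.2
```

play_rows(
  commands=[
    [0, 0, 1, 0, 0, 0],
    [0, 0, 0, 0, 0, 0],
    [0, 0, 0, 0, 0, 0],
  ],
)

```text
time: 28.55
tool_pos: [0.6124, -0.2349, 0.0267]
tool_rot: [-0.0, 0.958, 0.286, -0.0]
contact_force: [0.5, -0.1, -0.4]
gripper_width: 0.416
grasp_force: 60.2
```

play_rows(
  commands=[
    [0, 0, 0.7, 0, 0, 0],
    [0, 0, 0, 0, 0, 0],
    [0, 0, 0, 0, 0, 0],
  ],
)

```text
time: 28.8
tool_pos: [0.6126, -0.235, 0.0264]
tool_rot: [0.0, 0.958, 0.286, 0.0]
contact_force: [0.2, 0.1, 1.2]
gripper_width: 0.413
grasp_force: 60.5
```

play_rows(
  commands=[
    [0, 0, 0, 0, 0, 0],
    [0, 0, 0, 0, 0, 0],
    [0, 0, 0, 0, 0, 0],
    [0, 0, -12, 0, 0, 0],
    [0, 0, -30, 0, 0, 0],
  ],
  hand=50,
)

```text
time: 29.22
tool_pos: [0.609, -0.2332, 0.0637]
tool_rot: [-0.003, 0.958, 0.286, -0.004]
contact_force: [-0.7, -0.2, -0.2]
gripper_width: 0.583
grasp_force: 0.0
```

play_rows(
  commands=[
    [0, 0, -35, 0, 0, 0],
    [0, 0, -36, 0, 0, 0],
    [5.9, -39.4, 0, 0, 0, 0],
    [5.9, -39.4, 0, 0, 0, 0],
    [5.9, -39.4, 0, 0, 0, 0],
  ],
  hand=68,
)

```text
time: 29.63
tool_pos: [0.5627, -0.126, 0.1415]
tool_rot: [0.001, 0.958, 0.285, 0.001]
contact_force: [0.2, 0.1, 0.7]
gripper_width: 0.796
grasp_force: 0.0
```

play_rows(
  commands=[
    [5.9, -39.4, 0, 0, 0, 0],
    [5.9, -39.4, 0, 0, 0, 0],
    [5.9, -39.4, 0, 0, 0, 0],
    [5.9, -39.4, 0, 0, 0, 0],
    [5.9, -39.4, 0, 0, 0, 0],
  ],
)

```text
time: 30.05
tool_pos: [0.4784, 0.056, 0.1402]
tool_rot: [0.0, 0.958, 0.286, 0.001]
contact_force: [0.1, 0.5, -0.1]
gripper_width: 0.797
grasp_force: 0.0
```

play_rows(
  commands=[
    [5.9, -39.4, 0, 0, 0, 0],
    [5.9, -39.4, 0, 0, 0, 0],
    [5.9, -39.4, 0, 0, 0, 0],
    [5.9, -39.4, 0, 0, 0, 0],
    [5.9, -39.4, 0, 0, 0, 0],
  ],
)

```text
time: 30.47
tool_pos: [0.3951, 0.2372, 0.1404]
tool_rot: [-0.0, 0.958, 0.286, 0.001]
contact_force: [0.9, 0.2, -0.1]
gripper_width: 0.797
grasp_force: 0.0
```

play_rows(
  commands=[
    [5.9, -39.4, 0, 0, 0, 0],
    [5.9, -39.4, 0, 0, 0, 0],
    [0, 0, 0, 0, 0, -5.9],
    [0, 0, 0, 0, 0, -5.9],
    [0, 0, 0, 0, 0, 0],
  ],
)

```text
time: 30.88
tool_pos: [0.3623, 0.3089, 0.14]
tool_rot: [-0.0, 0.923, 0.385, 0.001]
contact_force: [0.2, 0.2, -0.2]
gripper_width: 0.794
grasp_force: 0.0
```

```bash
python3 - <<'E'
from h import *
f=grab('wrist');choc(f,.022);go(.3637,.3077,.022,-45)
cv2.imwrite('pics/w11.png',f['image'][...,::-1])
E
```

```text
choc px [278. 201.] at [0.3647 0.3108] [(40, np.float64(-44.8)), (44, np.float64(-133.6))]
pos [0.3626 0.3084 0.1399] yline -45.0 tilt [0.001 0.   ] shift tool [  0.2   1.3 117.9] turn -0.0 j [ 0.55 -0.23  2.05 -0.    1.31  1.33] t 30.93
```

View pics/w11.png

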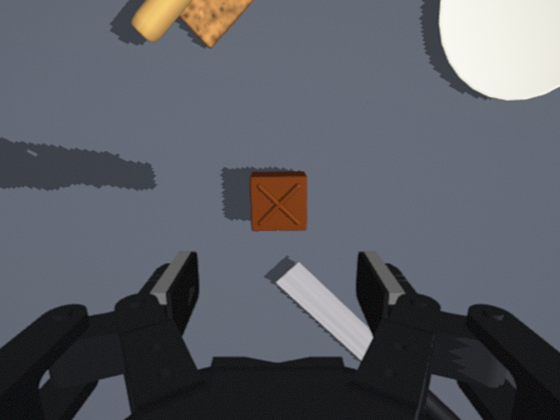

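The square is at (278,201), its sides parallel to the jaws. The knife tip at (285,270) lies about 45 mm clear of where the fingers land.

play_rows(
  commands=[
    [1.5, 0, 40, 0, 0, 0],
    [0, 0, 40, 0, 0, 0],
    [0, 0, 25, 0, 0, 0],
    [0, 0, 13, 0, 0, 0],
    [0, 0, 0, 0, 0, 0],
  ],
)

```text
time: 31.35
tool_pos: [0.3614, 0.3068, 0.0176]
tool_rot: [0.001, 0.925, 0.381, -0.004]
contact_force: [-0.4, -0.4, -0.3]
gripper_width: 0.798
grasp_force: 0.0
```

play_rows(
  commands=[
    [0, 0, 0, 0, 0, 0],
    [0, 0, 0, 0, 0, 0],
    [0, 0, 0, 0, 0, 0],
    [0, 0, 0, 0, 0, 0],
    [0, 0, 0, 0, 0, 0],
  ],
  hand=36,
)

```text
time: 31.77
tool_pos: [0.3655, 0.3099, 0.0233]
tool_rot: [-0.0, 0.924, 0.383, 0.002]
contact_force: [-0.2, -0.5, 6.7]
gripper_width: 0.474
grasp_force: 62.3
```

play_rows(
  commands=[
    [0, 0, -5, 0, 0, 0],
    [0, 0, -20, 0, 0, 0],
    [0, 0, -35, 0, 0, 0],
    [0, 0, -40, 0, 0, 0],
    [0, 0, 0, 0, 0, 0],
  ],
)

```text
time: 32.18
tool_pos: [0.3679, 0.3118, 0.1298]
tool_rot: [-0.001, 0.924, 0.383, 0.007]
contact_force: [1.4, 0.9, 1.2]
gripper_width: 0.468
grasp_force: 61.5
```

play_rows(
  commands=[
    [0, 0, 0, 0, 0, 0],
    [0, 0, 0, 0, 0, 0],
  ],
)

```text
time: 32.35
tool_pos: [0.3634, 0.3089, 0.121]
tool_rot: [-0.0, 0.924, 0.383, -0.0]
contact_force: [0.1, 0.2, -1.1]
gripper_width: 0.474
grasp_force: 61.5
```

```bash
python3 - <<'E'
from h import *
go(.578,.284,.12,-45); s=manip.state(); print(s['gripper_width']*85.4,s['grasp_force'],s['contact_force'])
f=grab('top');hsv=cv2.cvtColor(f['image'],cv2.COLOR_RGB2HSV);m=np.zeros((420,560),np.uint8);m[110:185,105:190]=((hsv[...,1]<50)&(hsv[...,2]>150))[110:185,105:190]
k=max(cv2.findContours(m,0,1)[0],key=cv2.contourArea);(u,v),(a,b),_=cv2.fitEllipse(k);print(u,v,a,b,ray(f,u,v,.0095))
g=grab('wrist');cv2.imwrite('pics/w12.png',g['image'][...,::-1])
E
```

```text
pos [0.3634 0.3089 0.121 ] yline -45.0 tilt [-0. -0.] shift tool [134.1 169.4   0.9] turn 0.0 j [ 0.55 -0.2   2.07  0.    1.27  1.33] t 32.35
40.45517642348407 61.47497534751892 [ 0.08912634  0.21391937 -1.11861292]
146.8969268798828 147.91015625 49.354644775390625 50.798160552978516 [0.57810584 0.28408729 0.0095    ]
```

play_rows(
  commands=[
    [22.4, 28.2, 0, 0, 0, 0],
    [22.4, 28.2, 0, 0, 0, 0],
    [22.4, 28.2, 0, 0, 0, 0],
    [22.4, 28.2, 0, 0, 0, 0],
    [22.4, 28.2, 0, 0, 0, 0],
  ],
)

```text
time: 32.87
tool_pos: [0.543, 0.2877, 0.1184]
tool_rot: [-0.0, 0.924, 0.383, -0.002]
contact_force: [0.2, 0.8, 0.0]
gripper_width: 0.476
grasp_force: 61.5
```

play_rows(
  commands=[
    [22.4, 28.2, 0, 0, 0, 0],
    [0, 0, 0, 0, 0, 0],
    [0, 0, 0, 0, 0, 0],
    [0, 0, 0, 0, 0, 0],
  ],
)

```text
time: 33.2
tool_pos: [0.577, 0.2841, 0.1188]
tool_rot: [-0.0, 0.924, 0.383, -0.002]
contact_force: [0.4, 0.5, -0.8]
gripper_width: 0.476
grasp_force: 61.5
```

```bash
python3 - <<'E'
from h import *
go(.578,.284,.0283,-45)
f=grab('wrist')
hsv=cv2.cvtColor(f['image'],cv2.COLOR_RGB2HSV);m=((hsv[...,1]<50)&(hsv[...,2]>150)).astype(np.uint8);m[260:]=0
k=max(cv2.findContours(m,0,1)[0],key=cv2.contourArea);h=cv2.convexHull(k)
P=np.array([ray(f,*q[0],.0095)[:2] for q in h if q[0][1]<258])
# circle fit
A=np.c_[2*P,np.ones(len(P))];x=np.linalg.lstsq(A,(P**2).sum(1),rcond=None)[0];print(x[:2],np.sqrt(x[2]+x[0]**2+x[1]**2))
E
```

```text
pos [0.577  0.2841 0.1188] yline -45.0 tilt [-0.004 -0.001] shift tool [ 1.   0.9 90.5] turn 0.0 j [0.34 0.2  1.67 0.   1.28 1.13] t 33.2
[0.57840121 0.28598149] 0.05979961253517113
```

play_rows(
  commands=[
    [0.7, 0, 30, 0, 0, 0],
    [0, 0, 30, 0, 0, 0],
    [0, 0, 17, 0, 0, 0],
    [0, 0, 8, 0, 0, 0],
    [0, 0, 0, 0, 0, 0],
  ],
)

```text
time: 33.67
tool_pos: [0.5759, 0.2847, 0.0333]
tool_rot: [-0.0, 0.924, 0.383, -0.003]
contact_force: [-0.1, 0.6, -0.4]
gripper_width: 0.477
grasp_force: 61.5
```

play_rows(
  commands=[
    [0, 0, 2, 0, 0, 0],
    [0, 0, 1.5, 0, 0, 0],
    [0, 0, 1, 0, 0, 0],
    [0, 0, 0, 0, 0, 0],
    [0, 0, 0, 0, 0, 0],
  ],
)

```text
time: 34.08
tool_pos: [0.5795, 0.2852, 0.0326]
tool_rot: [0.0, 0.924, 0.383, 0.001]
contact_force: [0.7, 0.4, -0.2]
gripper_width: 0.474
grasp_force: 61.5
```

play_rows(
  commands=[
    [0, 0, 1, 0, 0, 0],
    [0, 0, 0, 0, 0, 0],
    [0, 0, 0, 0, 0, 0],
  ],
)

```text
time: 34.33
tool_pos: [0.579, 0.2849, 0.0307]
tool_rot: [0.0, 0.924, 0.383, 0.0]
contact_force: [0.5, -0.0, -0.2]
gripper_width: 0.474
grasp_force: 61.5
```

play_rows(
  commands=[
    [0, 0, 1, 0, 0, 0],
    [0, 0, 0, 0, 0, 0],
    [0, 0, 0, 0, 0, 0],
  ],
)

```text
time: 34.58
tool_pos: [0.5788, 0.2849, 0.0294]
tool_rot: [-0.0, 0.924, 0.383, -0.0]
contact_force: [0.2, 0.3, -0.6]
gripper_width: 0.475
grasp_force: 61.5
```

play_rows(
  commands=[
    [0, 0, 1, 0, 0, 0],
    [0, 0, 0, 0, 0, 0],
    [0, 0, 0, 0, 0, 0],
  ],
)

```text
time: 34.83
tool_pos: [0.5789, 0.285, 0.0285]
tool_rot: [-0.0, 0.924, 0.383, -0.0]
contact_force: [-0.1, -0.0, -0.3]
gripper_width: 0.469
grasp_force: 61.5
```

play_rows(
  commands=[
    [0, 0, 0.7, 0, 0, 0],
    [0, 0, 0, 0, 0, 0],
    [0, 0, 0, 0, 0, 0],
  ],
)

```text
time: 35.08
tool_pos: [0.5791, 0.285, 0.0284]
tool_rot: [0.0, 0.924, 0.383, 0.0]
contact_force: [-2.1, -1.2, 4.6]
gripper_width: 0.474
grasp_force: 61.8
```

play_rows(
  commands=[
    [0, 0, 0, 0, 0, 0],
    [0, 0, 0, 0, 0, 0],
    [0, 0, 0, 0, 0, 0],
    [0, 0, -12, 0, 0, 0],
    [0, 0, -30, 0, 0, 0],
  ],
  hand=56,
)

```text
time: 35.5
tool_pos: [0.5754, 0.2836, 0.0655]
tool_rot: [-0.0, 0.924, 0.383, -0.005]
contact_force: [0.0, 0.1, -0.8]
gripper_width: 0.657
grasp_force: 0.0
```

play_rows(
  commands=[
    [0, 0, -35, 0, 0, 0],
    [0, 0, -36, 0, 0, 0],
    [0, 0, -36, 0, 0, 0],
    [0, -36, 0, 0, 0, 0],
    [0, -36, 0, 0, 0, 0],
  ],
)

```text
time: 35.92
tool_pos: [0.5306, 0.3365, 0.1827]
tool_rot: [-0.0, 0.924, 0.381, 0.005]
contact_force: [-0.3, 1.0, -0.5]
gripper_width: 0.656
grasp_force: 0.0
```

play_rows(
  commands=[
    [0, -36, 0, 0, 0, 0],
    [0, -36, 0, 0, 0, 0],
    [0, -36, 0, 0, 0, 0],
    [0, -36, 0, 0, 0, 0],
    [0, 0, 0, 0, 0, 0],
  ],
)

```text
time: 36.33
tool_pos: [0.422, 0.4414, 0.1779]
tool_rot: [-0.001, 0.923, 0.385, -0.0]
contact_force: [-0.2, -0.2, -0.6]
gripper_width: 0.656
grasp_force: 0.0
```

```bash
python3 - <<'E'
from h import *
g=grab('top')['image'];s=grab('side')['image']
o=np.zeros((600,800,3),np.uint8);o[:300,:800]=cv2.resize(g[80:200,110:430,::-1],(800,300),interpolation=2);o[300:,:]=cv2.resize(s[130:310,200:480,::-1],(800,514),interpolation=2)[100:400]
cv2.imwrite('pics/t13.png',o)
E
```

```text
(no output)
```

View pics/t13.png

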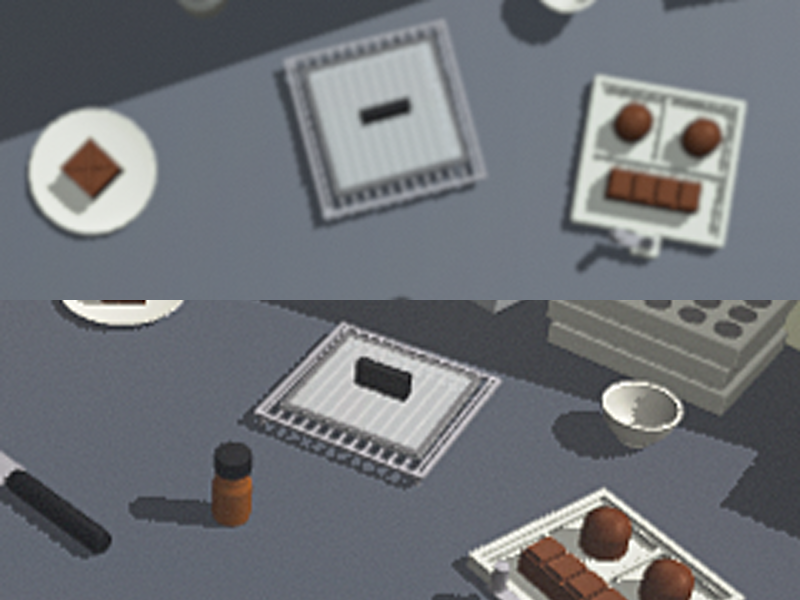

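The cover is flat in the middle of the rack. Both pralines and the bar stand in their bays, and the square is in the middle of the plate.

```bash
python3 -c "
from plant import manip
print(manip.job_done())"
```

```text
the job is handed in; nothing more can be done
None
```

The job is done and handed in at about 36 s: the tab is turned aside, the cover lies flat in the middle of the rack, a praline stands in each square bay, the bar lies lengthwise in the long bay, and the square sits in the middle of the plate.

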